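# Cap a vial in the bench press: shuttle in, catch off, hold the lever down

## Robot

A 6-joint arm with a two-finger parallel gripper is mounted at the origin on a cart in front of the work surface, level with it; the furniture and walls round the work are solid. World frame = base frame: x ahead of the robot, y to its left, z up, the work surface at z = 0. Lengths are in m, angles in degrees, forces in N, time in s.
With the tool pointing down it reaches from about 0.375 to 0.9 m from the base axis. Payload 3.1 kg.
Tool frame: the origin (TCP) lies midway between the tips of the shut fingers; the grasp point (between the pads) lies bot.hold_point_z behind it (bot.hold_point_z is the distance from the TCP to the grasp point, in m); z points along the fingers, y is the direction in which the jaws open and shut (so a half turn about z gives the same grasp; the last joint's range is limited). The gripper opens to 87 mm and grips with 3 to 60 N. Pads are 19 mm wide; open, the fingers measure 117 mm over their backs; the gripper's body (75 mm by 190 mm) begins 51 mm behind the grasp point.
Start: joints at [-74.685, 30.224, 82.088, -0, 67.689, -10.227], TCP at [0.27, -0.564, 0.223] pointing down, gripper open.
Joint ranges: [-176.69, 176.69], [-43.24, 126.21], [12.49, 139.97], [-82, 262], [0, 151.66], [-163.58, 163.58]. Speed limits (degrees/s): [159.86, 159.86, 180, 180, 180, 180].

## Interface

Orientations are given as a 3x3 rotation matrix whose columns are the frame's x, y, z axes.
In Python, from rig import bot, vision, order gives the robot as it stands. The module is installed in compiled form; this text tells all that it offers.
- The arm moves only by the tool move_arm, never from a script. Its argument "moves" is a list of rows, each an object of numbers: "hand": the finger opening in mm, from 0 to 87; "x", "y", "z": the shift along the tool's x, y, z in units of 25 mm (1.0 is 25 mm); "wx", "wy", "wz": the turn, a rotation vector about the tool's x, y, z in degrees. In form: [{"hand": .., "x": .., "y": .., "z": .., "wx": .., "wy": .., "wz": ..}, ...]. A call has 1 to 20 rows; each row shifts and turns the commanded pose from where the row before left it, along the tool's axes as they then stand; what a row does not reach is not made up. A row lasts 1/10 s, in which the tool goes at most 50 mm and 8.59 degrees, less where a joint would pass 70% of its speed; a pose out of reach is approached as far as the arm can. A call is refused whole if a number of a shift passes 1 or a number of a turn 8.59, either way. A call with a gripper value outside its range is refused whole. The fingers move at their own pace and stop on an object; the grip force is fixed at half the most. Time passes only in rows, so rows that do not move let the fingers close. It gives the time, the measured TCP pose, the force and the opening at its end, in the units of the state.
- bot.read_state(): the state, without advancing time (a new reading comes with each control period).
- vision.capture(name): name is "side" or "top"; returns a dict with "image" (420x560x3 uint8, red, green, blue), "z_map" (420x560 float32, m along the optical axis (not along the pixel's ray), 0 where there is no reading), "fx", "fy", "cx", "cy" (pixels), "pose" (4x4, takes a point from camera to world coordinates). Camera axes: x right, y down, z forward; pixel columns grow to the right and rows downward; lengths in m; the calibration is good to about 2 mm. A picture is of the moment at which its call begins.
- order.hand_in(): hands the job in, once; it reports no verdict.
The state is a dict: "time_s": time; "joint_positions": joint angles; "qvel": joint speeds; "tau": joint torques, N m; "position": TCP position; "tcp_rot": TCP orientation; "force": force on the tool from outside, world axes, zero at the start; "moment": the same for the moment, N m; "opening": opening from 0.0 (shut) to 1.0 (fully open).
Only numpy, scipy, OpenCV 4.12 (cv2) and the standard library are available. Lean on these libraries where they do the work, as an engineer would, in place of code of your own. Each camera call takes 0.05 s, during which the arm holds its last target.

## Task

Press the cap onto the vial: first slide the shuttle by its blue grip until the vial stands right under the press ram (its front edge at the red line) and leave it there, next flip the red safety catch fully over to its off side (towards the vial), then pull the black-knobbed lever forward all the way to its stop. The lever springs back, so finish while still holding it at its stop with the gripper, vial still under the ram and catch still off. Do not knock or shift the bottle, flask, dish and timer standing about.

Things in the scene. Friction and masses are not known exactly. Their poses are not given: they have to be found in the camera images.
- press: Fixed white bench vial press on a grey base, 145 x 150 mm, its track on the operator side. Origin: on the worktop below the ram axis. Axes (turned by its yaw only): x from operator along the track to the column behind, y towards the lever (robot's left), z up. Head: 50 mm wide (y), from 16 mm before to 70 mm behind the ram axis, 115 to 167 mm high; ram rod up to 206 mm.
- ram_point (a point): Point on the ram axis, 106 mm above the worktop (13 mm below the raised ram, 22 mm across): the vial's cap must stand under it. Fixed to the press.
- shuttle (a joint): Grey shuttle that carries the vial along the track, m: 0 at the stop at the operator's end, growing along the press's +x (away from the robot); 0.060 puts the vial exactly under the ram (the shuttle's front edge just clears the red line across the track); hard stop past it at 0.068. Friction of about 2 N holds it where it is left.
- shuttle_grip (a point): Centre of the shuttle's blue upright grip block, 22 (x) x 20 (y) x 46 (z) mm, 90 mm in front (press -x) and 20 mm to the right (press -y) of the vial's axis, 60 mm above the worktop (block from 37 to 83 mm). Moves with the shuttle.
- vial_top (a point): Centre of the top of the vial's red cap (vial 13 mm across, cap 106 mm above the worktop), fixed upright in the shuttle. Its horizontal distance from ram_point is zero when the shuttle is in place.
- catch (a joint): Red safety catch on a rod parallel to the press's x axis, rad: 0 = on (tab leans 35 degrees away from the ram; the steel blade behind it blocks the lever, which then moves only some 0.05 rad), growing as the tab is flipped to the press's -y side, towards the ram; 1.22 = fully off (leans 35 degrees the other way). Stays where left (friction 0.025 Nm, under 1 N at the tab).
- catch_tab (a point): Point on the middle of the red tab, 58 mm from its hinge axis and 12 mm below its tip. The tab is 18 mm wide (press x) and 8 mm thick (in the direction it swings), and free on both sides.
- catch_hinge (a point): Point on the catch's hinge axis straight in line with the tab, 155 mm above the worktop, fixed to the press.
- lever (a joint): Press lever on an axis parallel to the press's y, rad: 0 = rest (stands upright), growing as it is pulled forward (press -x) and down; stop at 1.0 (leans 57 degrees forward). A spring drives it back to 0: at the knob about 3 N to start it, 7 N at the stop. It drives the ram down, which reaches the cap at the stop.
- lever_knob (a point): Centre of the lever's black barrel-shaped knob, 32 mm across and 30 mm long between its flat ends, which face the press's +y and -y; 130 mm from the lever's hinge axis (260 mm above the worktop at rest, 200 mm at the stop), on a steel stem 11 mm thick; 35 mm in press y from the catch's hinge axis.
- lever_hinge (a point): Point on the lever's hinge axis in the plane in which the lever swings, 130 mm above the worktop, fixed to the press.
- tall_cylinder (a point): Middle of a fixed, tall clear measuring cylinder that stands beside the work, 65 mm across (foot 90 mm), 335 mm tall, with glass pipettes in it: keep clear. Also mind the room: a wall on the left at y = 0.40 m, and a shelf overhead from x = 0.66 m on, 0.5 m above the worktop.
- red_bottle: Bystander: white sample bottle with red cap, 71 mm across, 108 mm tall; origin at the centre of its foot.
- flask: Bystander: clear conical flask, 64 mm across, 100 mm tall; origin at the centre of its foot.
- dish: Bystander: clear petri dish, 60 mm across, 14 mm tall; origin at the centre of its underside.
- bench_timer: Bystander: white bench timer, 66 x 62 x 19 mm; origin at the centre of its underside.

How it is judged:
By the outcome, as a careful person would: the job done as asked, in the order asked, and still so for the second after the job is handed in, while the arm keeps its last pose, push and grip.
It also fails if it takes over 58 s, if anything falls off the work surface, if the arm or the gripper's body presses on something with over 40 N, if the wrist force passes 120 N, or if a joint passes its speed limit or range.

## Working session

There is one attempt and no reset: what is moved stays moved. The work goes in short steps, Python scripts to look and compute and a tool call to move; the robot and the scene stay as the last step left them, time stands still between calls to the robot, and variables do not carry over. Pictures are saved under pics/ and viewed, and the job is handed in when it is done.

Besides the shell and the picture viewer there is one more tool, called after "Emit:" in YAML: its name, and indented under it one key for each argument. move_arm: Moves the arm, as the interface text tells. Its arguments: {"type":"object","properties":{"moves":{"type":"array"}},"required":["moves"]}

```bash
mkdir -p pics; python3 - <<'E'
from rig import bot, vision
import cv2,numpy as np
s=bot.read_state()
print({k:np.round(v,3) for k,v in s.items()}, bot.hold_point_z)
for n in("side","top"):
    c=vision.capture(n); cv2.imwrite(f"pics/{n}0.png",c["image"][:,:,::-1])
    np.savez(f"{n}0.npz",**c); print(n,c["fx"],c["fy"],c["cx"],c["cy"],np.round(c["pose"],3).tolist())
E
```

```text
{'time_s': np.float64(0.0), 'joint_positions': array([-7.4686e+01,  3.0278e+01,  8.2156e+01,  1.0000e-03,  6.7691e+01,
       -1.0227e+01]), 'qvel': array([-0.088, -0.04 ,  0.153,  0.073, -0.01 , -0.019]), 'tau': array([ 1.0000e-03, -4.4004e+01, -1.7659e+01,  6.3000e-02,  5.8000e-02,
       -0.0000e+00]), 'position': array([ 0.269, -0.563,  0.222]), 'tcp_rot': array([[ 0.902,  0.431, -0.001],
       [ 0.431, -0.902,  0.002],
       [ 0.   , -0.002, -1.   ]]), 'force': array([ 0.012, -0.251, -0.425]), 'moment': array([ 0.039, -0.051, -0.021]), 'opening': np.float64(1.0)} 0.0187
side 474.5728633071477 474.5728633071477 280.49505944043506 214.18306031085052 [[0.978, -0.083, 0.19, 0.25], [-0.208, -0.401, 0.892, -1.149], [0.002, -0.912, -0.409, 0.699], [0.0, 0.0, 0.0, 1.0]]
top 437.4259270799221 437.4259270799221 276.8451063248136 212.47384339868304 [[-0.001, -0.998, 0.066, 0.388], [-1.0, 0.003, 0.02, -0.027], [-0.02, -0.066, -0.998, 1.309], [0.0, 0.0, 0.0, 1.0]]
```

View pics/side0.png

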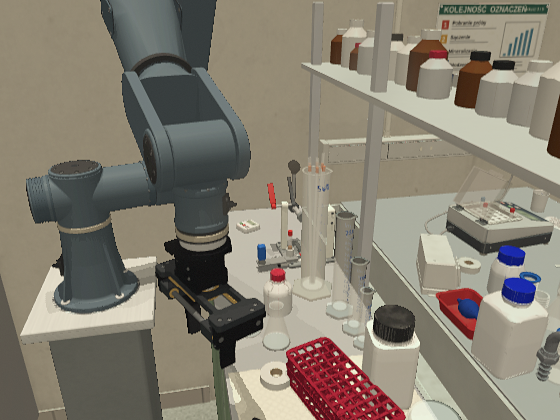

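View pics/top0.png

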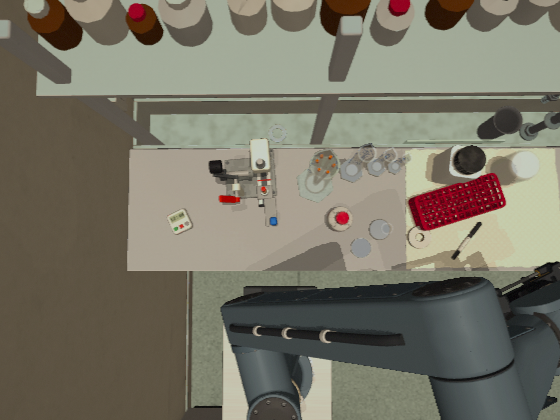

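The side view shows the blue grip at about (262,251), the red catch tab at (272,195), the knob at (294,167) and the cap at (290,233). In the top view they are at about (272,221), (229,199), (215,167) and (264,188). I'll zoom in and triangulate these.

```bash
cat > h.py <<'E'
import numpy as np,cv2
def ray(c,u,v):
    d=np.array([(u-c["cx"])/c["fx"],(v-c["cy"])/c["fy"],1.0]); P=c["pose"]
    return P[:3,3],P[:3,:3]@d
def plane(c,u,v,z):
    o,d=ray(c,u,v); return o+d*(z-o[2])/d[2]
def dep(c,u,v):
    o,d=ray(c,u,v); return o+d*c["z_map"][int(round(v)),int(round(u))]
def tri(c1,p1,c2,p2):
    o1,d1=ray(c1,*p1);o2,d2=ray(c2,*p2)
    A=np.stack([d1,-d2],1);t=np.linalg.lstsq(A,o2-o1,rcond=None)[0]
    a=o1+d1*t[0];b=o2+d2*t[1];return (a+b)/2,np.linalg.norm(a-b)
def proj(c,p):
    P=np.linalg.inv(c["pose"]);q=P[:3,:3]@p+P[:3,3];return c["fx"]*q[0]/q[2]+c["cx"],c["fy"]*q[1]/q[2]+c["cy"]
def blobs(c,kind,roi,amin=4):
    h=cv2.cvtColor(c["image"],cv2.COLOR_RGB2HSV).astype(int);H,S,V=h[...,0],h[...,1],h[...,2]
    m={"red":((H<8)|(H>172))&(S>150)&(V>70),"blue":(H>95)&(H<130)&(S>120)&(V>50),"black":(V<60)}[kind]
    k=np.zeros(m.shape,bool);k[roi[1]:roi[3],roi[0]:roi[2]]=1
    n,l,st,ce=cv2.connectedComponentsWithStats((m&k).astype(np.uint8))
    return [(tuple(np.round(ce[i],1)),st[i].tolist()) for i in range(1,n) if st[i,4]>=amin]
E
python3 - <<'E'
from h import *
S=dict(np.load("side0.npz"));T=dict(np.load("top0.npz"))
cv2.imwrite("pics/sz.png",cv2.resize(S["image"][150:290,220:350,::-1],None,fx=4.2,fy=4.2,interpolation=cv2.INTER_CUBIC))
cv2.imwrite("pics/tz.png",cv2.resize(T["image"][125:245,150:300,::-1],None,fx=5,fy=5,interpolation=cv2.INTER_CUBIC))
for n,c,r in(("S",S,(225,150,340,290)),("T",T,(190,130,300,240))):
    for k in("red","blue","black"):
        for b in blobs(c,k,r): print(n,k,b,np.round(dep(c,*b[0]),3))
E
```

```text
S red ((np.float64(271.5), np.float64(195.0)), [267, 183, 9, 26, 140]) [0.493 0.116 0.183]
S red ((np.float64(289.6), np.float64(232.5)), [288, 230, 4, 6, 22]) [0.528 0.03  0.099]
S red ((np.float64(277.5), np.float64(274.5)), [271, 269, 14, 13, 149]) [ 0.447 -0.194  0.104]
S blue ((np.float64(261.4), np.float64(251.9)), [258, 244, 8, 16, 116]) [ 0.441 -0.     0.062]
S black ((np.float64(250.0), np.float64(154.5)), [250, 151, 1, 8, 8]) [ 0.331 -0.585  0.525]
S black ((np.float64(226.8), np.float64(180.0)), [225, 176, 6, 12, 22]) [0.396 0.454 0.115]
S black ((np.float64(228.2), np.float64(203.0)), [225, 189, 12, 27, 101]) [ 0.302 -0.584  0.462]
S black ((np.float64(295.0), np.float64(195.0)), [295, 193, 1, 5, 5]) [0.569 0.139 0.167]
S black ((np.float64(290.0), np.float64(196.0)), [290, 194, 1, 5, 5]) [0.549 0.12  0.173]
S black ((np.float64(291.2), np.float64(207.4)), [289, 205, 6, 7, 14]) [0.555 0.125 0.134]
S black ((np.float64(297.6), np.float64(205.8)), [297, 205, 2, 3, 5]) [0.578 0.137 0.132]
S black ((np.float64(227.0), np.float64(220.5)), [227, 219, 1, 4, 4]) [ 0.3   -0.577  0
[... 500 characters left out ...]
p.float64(281.2)), [225, 267, 9, 23, 76]) [ 0.296 -0.568  0.335]
T red ((np.float64(264.2), np.float64(179.6)), [258, 179, 13, 2, 16]) [0.572 0.036 0.021]
T red ((np.float64(262.9), np.float64(188.7)), [261, 187, 5, 5, 16]) [0.534 0.035 0.107]
T red ((np.float64(228.7), np.float64(198.8)), [219, 195, 21, 8, 134]) [0.499 0.119 0.185]
T blue ((np.float64(272.9), np.float64(220.5)), [270, 217, 7, 8, 51]) [0.447 0.008 0.087]
T black ((np.float64(218.0), np.float64(169.7)), [209, 160, 26, 21, 235]) [0.56  0.134 0.272]
T black ((np.float64(262.9), np.float64(174.2)), [261, 173, 5, 4, 17]) [0.588 0.039 0.022]
T black ((np.float64(261.2), np.float64(205.2)), [259, 204, 5, 3, 12]) [0.496 0.045 0.017]
```

```bash
sleep 1
```

```text
(no output)
```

View pics/sz.png

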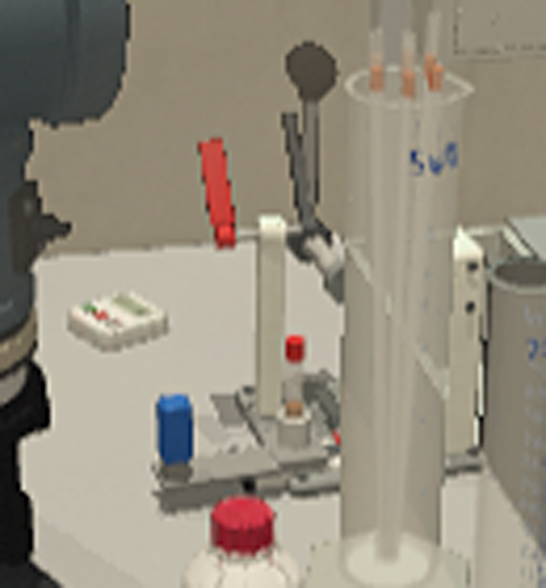

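View pics/tz.png

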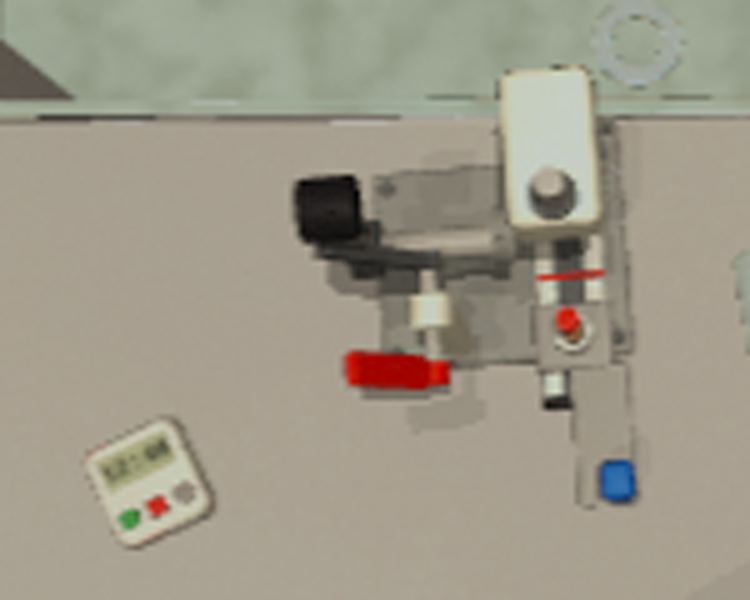

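```bash
python3 - <<'E'
from h import *
S=dict(np.load("side0.npz"));T=dict(np.load("top0.npz"))
f=lambda a:np.round(a,4)
print("knob",tri(S,(293.5,165.9),T,(215.2,166.3)))
print("cap tri",tri(S,(289.6,232.5),T,(262.9,188.7)))
cap=plane(T,262.9,188.3,.106); print("cap top",f(cap))
g=plane(T,272.9,219.8,.083); print("grip plane",f(g), tri(S,(261.4,251.9),T,(272.9,220.5)))
v=cap-g; print("yaw from cap-grip", np.degrees(np.arctan2(v[1],v[0])-np.arctan2(20,90)), np.hypot(v[0],v[1]))
print("ram rod top", f(plane(T,150+549/5-.4,125+180/5-.4,.206)))
a,b=plane(T,150+537/5,125+277/5,.02),plane(T,150+605/5,125+271/5,.02); print("redline",f(a),f(b),np.degrees(np.arctan2(*(a-b)[:2]))*-1)
print("tab tri",tri(S,(271.5,195.),T,(228.7,198.8)))
# tab tips
print("tip",tri(S,(220+210/4.2,150+142/4.2),T,(150+347/5,125+370/5)))
# head edges
for p in((502,72),(592,68),(510,228),(600,228)): print("head",f(plane(T,150+p[0]/5-.4,125+p[1]/5-.4,.167)))
print("rod front", dep(T,236,187))
# table objects
print("timer",plane(T,180,221.5,.019))
E
```

```text
knob (array([0.56789857, 0.14379964, 0.25812331]), np.float64(0.006478112305133554))
cap tri (array([0.53266446, 0.03609138, 0.09564481]), np.float64(0.005986306818151386))
cap top [0.5355 0.035  0.106 ]
grip plane [0.4493 0.0081 0.083 ] (array([0.44560002, 0.00927878, 0.05654287]), np.float64(0.006019414807349723))
yaw from cap-grip 4.834093827823712 0.09032914063008377
ram rod top [0.5943 0.0388 0.206 ]
redline [0.5697 0.0559 0.02  ] [0.5731 0.0155 0.02  ] 4.834744043669547
tab tri (array([0.49654824, 0.1203835 , 0.18089039]), np.float64(0.005441330635354947))
tip (array([0.49471276, 0.14017189, 0.20860546]), np.float64(0.002778362880260679))
head [0.6595 0.0662 0.167 ]
head [0.6614 0.0185 0.167 ]
head [0.5761 0.0617 0.167 ]
head [0.5759 0.0142 0.167 ]
rod front [0.5317304  0.10272105 0.16704169]
timer [0.44806893 0.28547742 0.019     ]
```

```bash
python3 - <<'E'
from h import *
S=dict(np.load("side0.npz"));T=dict(np.load("top0.npz"))
f=lambda a:np.round(a,3)
print("bottle cap",f(plane(T,341.5,217.5,.108)),f(plane(S,277.5,270,.108)))
print("cyl foot side",f(plane(S,313,288,0)),"cyl top side",f(plane(S,317,170,.335)))
print("cyl foot top",f(plane(T,315,186,0)))
print("dish/flask",f(plane(T,361,247,.014)),f(plane(T,380,229,.1)))
for u,v in((468,158),(458,200),(490,200)): print(f(dep(T,u,v)))
E
```

```text
bottle cap [ 0.454 -0.181  0.108] [ 0.45  -0.18   0.108]
cyl foot side [ 0.56  -0.114  0.   ] cyl top side [ 0.557 -0.123  0.335]
cyl foot top [ 0.555 -0.116  0.   ]
dish/flask [ 0.372 -0.249  0.014] [ 0.422 -0.287  0.1  ]
[ 0.602 -0.496  0.188]
[ 0.505 -0.515  0.067]
[ 0.507 -0.617  0.04 ]
```

Emit:
move_arm:
  moves:
    - {"z": -1}
    - {"z": -1}
    - {"z": -1}
    - {"z": -1}

```text
schema error: expected keys hand, x, y, z, wx, wy, wz
```

Emit:
move_arm:
  moves:
    - {"hand": 0,"x": 0,"y": 0,"z": -1,"wx": 0,"wy": 0,"wz": 0}
    - {"hand": 0,"x": 0,"y": 0,"z": -1,"wx": 0,"wy": 0,"wz": 0}
    - {"hand": 0,"x": 0,"y": 0,"z": -1,"wx": 0,"wy": 0,"wz": 0}
    - {"hand": 0,"x": 0,"y": 0,"z": -1,"wx": 0,"wy": 0,"wz": 0}
    - {"hand": 0,"x": 0.8,"y": -1,"z": 0,"wx": 0,"wy": 0,"wz": 0}
    - {"hand": 0,"x": 0.8,"y": -1,"z": 0,"wx": 0,"wy": 0,"wz": 0}
    - {"hand": 0,"x": 0.8,"y": -1,"z": 0,"wx": 0,"wy": 0,"wz": 0}
    - {"hand": 0,"x": 0.8,"y": -1,"z": 0,"wx": 0,"wy": 0,"wz": 0}
    - {"hand": 0,"x": 0.8,"y": -1,"z": 0,"wx": 0,"wy": 0,"wz": 0}
    - {"hand": 0,"x": 0.8,"y": -1,"z": 0,"wx": 0,"wy": 0,"wz": 0}
    - {"hand": 0,"x": 0.8,"y": -1,"z": 0,"wx": 0,"wy": 0,"wz": 0}
    - {"hand": 0,"x": 0.8,"y": -1,"z": 0,"wx": 0,"wy": 0,"wz": 0}
    - {"hand": 0,"x": 0.8,"y": -1,"z": 0,"wx": 0,"wy": 0,"wz": 0}
    - {"hand": 0,"x": 0.8,"y": -1,"z": 0,"wx": 0,"wy": 0,"wz": 0}

```text
time_s: 1.5
position: [0.342, -0.2505, 0.3223]
tcp_rot: [[0.902, 0.431, -0.0], [0.431, -0.902, 0.001], [-0.0, -0.001, -1.0]]
force: [-0.1, -0.5, -0.3]
opening: 0.002
```

Emit:
move_arm:
  moves:
    - {"hand": 0,"x": 0,"y": 0,"z": 0,"wx": 0,"wy": 0,"wz": 7}
    - {"hand": 0,"x": 0,"y": 0,"z": 0,"wx": 0,"wy": 0,"wz": 7}
    - {"hand": 0,"x": 0,"y": 0,"z": 0,"wx": 0,"wy": 0,"wz": 7}
    - {"hand": 0,"x": 0.3,"y": -0.96,"z": 0,"wx": 0,"wy": 0,"wz": 0}
    - {"hand": 0,"x": 0.3,"y": -0.96,"z": 0,"wx": 0,"wy": 0,"wz": 0}
    - {"hand": 0,"x": 0.3,"y": -0.96,"z": 0,"wx": 0,"wy": 0,"wz": 0}
    - {"hand": 0,"x": 0.3,"y": -0.96,"z": 0,"wx": 0,"wy": 0,"wz": 0}
    - {"hand": 0,"x": 0.3,"y": -0.96,"z": 0,"wx": 0,"wy": 0,"wz": 0}
    - {"hand": 0,"x": 0.3,"y": -0.96,"z": 0,"wx": 0,"wy": 0,"wz": 0}
    - {"hand": 0,"x": 0.3,"y": -0.96,"z": 0,"wx": 0,"wy": 0,"wz": 0}
    - {"hand": 0,"x": 0.3,"y": -0.96,"z": 0,"wx": 0,"wy": 0,"wz": 0}
    - {"hand": 0,"x": 0.3,"y": -0.96,"z": 0,"wx": 0,"wy": 0,"wz": 0}
    - {"hand": 0,"x": 0.3,"y": -0.96,"z": 0,"wx": 0,"wy": 0,"wz": 0}
    - {"hand": 0,"x": 0,"y": 0,"z": 0,"wx": 0,"wy": 6.5,"wz": 0}
    - {"hand": 0,"x": 0,"y": 0,"z": 0,"wx": 0,"wy": 6.5,"wz": 0}
    - {"hand": 0,"x": 0,"y": 0,"z": 0,"wx": 0,"wy": 6.5,"wz": 0}
    - {"hand": 0,"x": 0,"y": 0,"z": 0,"wx": 0,"wy": 6.5,"wz": 0}
    - {"hand": 0,"x": 0,"y": 0,"z": 0,"wx": 0,"wy": 0,"wz": 0}

```text
time_s: 3.3
position: [0.3938, -0.0054, 0.3203]
tcp_rot: [[0.898, 0.077, 0.433], [0.068, -0.997, 0.037], [0.434, -0.003, -0.901]]
force: [-0.1, -0.5, -0.5]
opening: 0.006
```

```bash
python3 - <<'E'
from rig import bot, vision
import cv2,numpy as np
s=bot.read_state(); print(np.round(s["joint_positions"],1))
for n in("side","top"):
    c=vision.capture(n); np.savez(f"{n}1.npz",**c)
    i=c["image"][:,:,::-1]
    i=i[120:300,180:360] if n=="side" else i[125:285,180:340]
    cv2.imwrite(f"pics/{n}1.png",cv2.resize(i,None,fx=3.3,fy=3.3,interpolation=cv2.INTER_CUBIC))
E
```

```text
[-28.7  -7.4 121.1  19.4  46.1  45.9]
```

```bash
sleep 1
```

```text
(no output)
```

View pics/side1.png

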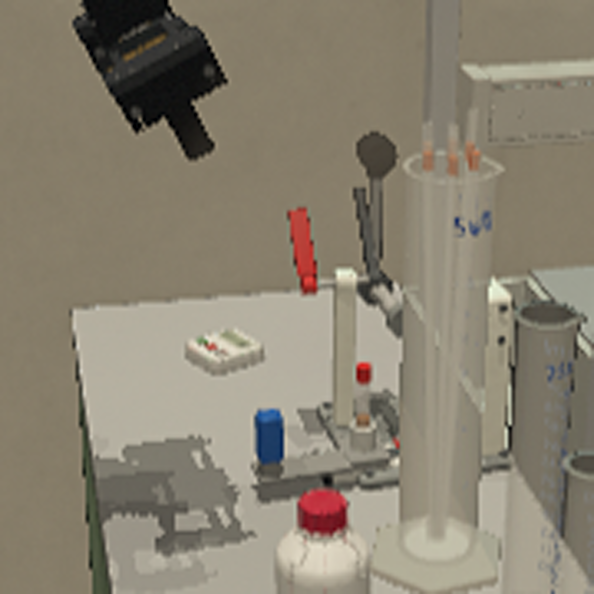

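View pics/top1.png

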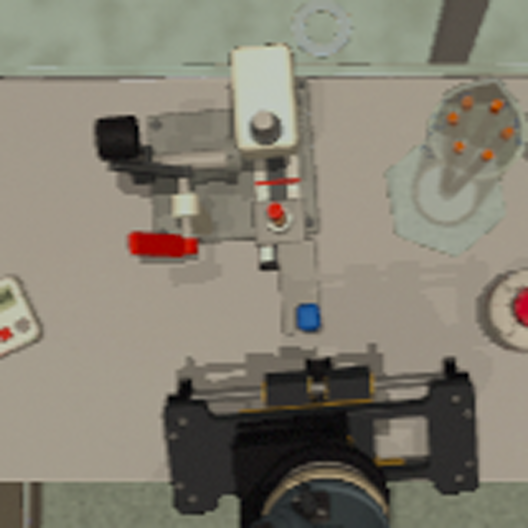

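The side view shows the closed finger tips at about (241,166), in free air. The top view shows the gripper body in front of the blue grip, with the tips at about (276,235). I'll check the camera calibration against the known TCP.

```bash
python3 - <<'E'
from h import *
S=dict(np.load("side1.npz"));T=dict(np.load("top1.npz"))
p=np.array([.3938,-.0054,.3203])
R=np.array([[0.898, 0.077, 0.433], [0.068, -0.997, 0.037], [0.434, -0.003, -0.901]])
print("S",proj(S,p),"T",proj(T,p))
for dx in(-.0095,.0095):
  print("S corners",[np.round(proj(S,p+R@np.array([dx,dy,0])),1) for dy in(-.012,.012)],"T",[np.round(proj(T,p+R@np.array([dx,dy,0])),1) for dy in(-.012,.012)])
cv2.imwrite("pics/s1b.png",cv2.resize(S["image"][125:180,210:265,::-1],None,fx=10,fy=10,interpolation=cv2.INTER_NEAREST))
cv2.imwrite("pics/t1b.png",cv2.resize(T["image"][215:260,245:310,::-1],None,fx=10,fy=10,interpolation=cv2.INTER_NEAREST))
E
```

```text
S (np.float64(241.91032527812413), np.float64(164.96778953913483)) T (np.float64(275.840415189359), np.float64(239.12785494080703))
S corners [array([237.7, 165.4]), array([239.6, 168.3])] T [array([270.9, 243.3]), array([281.5, 242.5])]
S corners [array([244.1, 161.7]), array([246.2, 164.6])] T [array([270.2, 235.7]), array([280.8, 234.9])]
```

```bash
sleep 1
```

```text
(no output)
```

View pics/s1b.png

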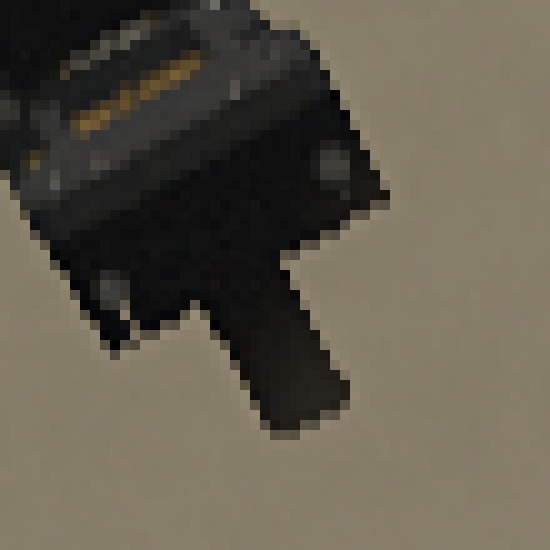

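View pics/t1b.png

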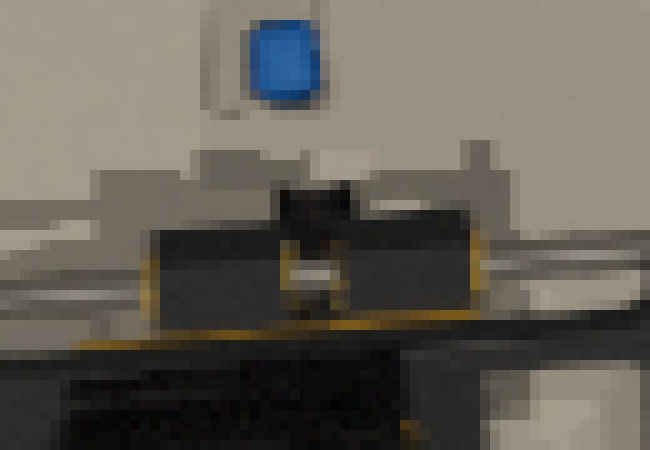

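Emit:
move_arm:
  moves:
    - {"hand": 0,"x": 0,"y": 0,"z": 0,"wx": 0,"wy": 5,"wz": 0}
    - {"hand": 0,"x": 0,"y": 0,"z": 0,"wx": 0,"wy": 5,"wz": 0}
    - {"hand": 0,"x": -0.66,"y": -0.03,"z": 0.9,"wx": 0,"wy": 0,"wz": 0}
    - {"hand": 0,"x": -0.66,"y": -0.03,"z": 0.9,"wx": 0,"wy": 0,"wz": 0}
    - {"hand": 0,"x": -0.66,"y": -0.03,"z": 0.9,"wx": 0,"wy": 0,"wz": 0}
    - {"hand": 0,"x": -0.66,"y": -0.03,"z": 0.9,"wx": 0,"wy": 0,"wz": 0}
    - {"hand": 0,"x": -0.66,"y": -0.03,"z": 0.9,"wx": 0,"wy": 0,"wz": 0}
    - {"hand": 0,"x": -0.66,"y": -0.03,"z": 0.9,"wx": 0,"wy": 0,"wz": 0}
    - {"hand": 0,"x": -0.66,"y": -0.03,"z": 0.9,"wx": 0,"wy": 0,"wz": 0}
    - {"hand": 0,"x": -0.66,"y": -0.03,"z": 0.9,"wx": 0,"wy": 0,"wz": 0}
    - {"hand": 0,"x": -0.66,"y": -0.03,"z": 0.9,"wx": 0,"wy": 0,"wz": 0}
    - {"hand": 0,"x": 0,"y": 0,"z": 0,"wx": 0,"wy": 0,"wz": 0}

```text
time_s: 4.6
position: [0.4474, -0.0013, 0.1218]
tcp_rot: [[0.825, 0.09, 0.558], [0.066, -0.996, 0.063], [0.562, -0.015, -0.827]]
force: [0.0, 0.5, 0.1]
opening: 0.005
```

```bash
python3 - <<'E'
from rig import bot
import numpy as np
s=bot.read_state(); print(np.round(s["joint_positions"],1),np.round(s["position"],4))
E
```

```text
[-27.8  30.7 139.5 135.   26.6 -76. ] [ 0.4474 -0.0013  0.1218]
```

Emit:
move_arm:
  moves:
    - {"hand": 0,"x": -0.8,"y": 0,"z": -0.55,"wx": 0,"wy": 0,"wz": 0}
    - {"hand": 0,"x": -0.8,"y": 0,"z": -0.55,"wx": 0,"wy": 0,"wz": 0}
    - {"hand": 0,"x": 0,"y": 0,"z": 0,"wx": 0,"wy": 0,"wz": 0}

```text
time_s: 4.9
position: [0.4295, -0.009, 0.1417]
tcp_rot: [[0.836, 0.093, 0.54], [0.071, -0.996, 0.061], [0.544, -0.013, -0.839]]
force: [1.2, 0.3, -0.1]
opening: 0.002
```

```bash
python3 - <<'E'
from rig import bot
import numpy as np
s=bot.read_state(); print(np.round(s["joint_positions"],1),np.round(s["position"],4))
E
```

```text
[-30.7  25.3 139.8 121.7  22.7 -64.9] [ 0.4295 -0.009   0.1417]
```

Emit:
move_arm:
  moves:
    - {"hand": 0,"x": 0,"y": 0,"z": -0.5,"wx": 0,"wy": -8.2,"wz": 0}
    - {"hand": 0,"x": 0,"y": 0,"z": -0.5,"wx": 0,"wy": -8.2,"wz": 0}
    - {"hand": 0,"x": 0,"y": 0,"z": -0.5,"wx": 0,"wy": -8.2,"wz": 0}
    - {"hand": 0,"x": 0,"y": 0,"z": -0.5,"wx": 0,"wy": -8.2,"wz": 0}
    - {"hand": 0,"x": 0,"y": 0,"z": -0.8,"wx": 0,"wy": 0,"wz": 0}
    - {"hand": 0,"x": 0,"y": 0,"z": -0.8,"wx": 0,"wy": 0,"wz": 0}
    - {"hand": 0,"x": 0,"y": 0,"z": 0,"wx": 0,"wy": 0,"wz": 0}

```text
time_s: 5.6
position: [0.4109, 0.0171, 0.187]
tcp_rot: [[0.886, 0.147, 0.44], [0.08, -0.983, 0.168], [0.457, -0.114, -0.882]]
force: [0.0, 0.2, 0.2]
opening: 0.004
```

```bash
python3 - <<'E'
from rig import bot
import numpy as np
s=bot.read_state(); print(np.round(s["joint_positions"],1),np.round(s["position"],4))
E
```

```text
[-30.6  13.3 133.3  57.   26.1   1.9] [0.4109 0.0171 0.187 ]
```

```bash
cat > rv.py <<'E'
from rig import bot
import numpy as np,sys
from scipy.spatial.transform import Rotation as Ro
def show(az,target=None,tilt=0):
    s=bot.read_state();R=np.array(s["tcp_rot"]);p=np.array(s["position"])
    a=np.radians(az);y=np.array([np.cos(a),np.sin(a),0]);z=np.array([0,0,-1.]);G=np.stack([np.cross(y,z),y,z],1)
    print("q",np.round(s["joint_positions"],1),"p",np.round(p,4),"F",np.round(s["force"],1),"t",s["time_s"],"open",s["opening"]*87)
    print("rotvec tool deg",np.round(Ro.from_matrix(R.T@G).as_rotvec(degrees=True),2))
    if target is not None: print("shift units",np.round(R.T@(np.array(target)-p)/.025,2),"| after rotation",np.round(G.T@(np.array(target)-p)/.025,2))
if __name__=="__main__":
    a=[float(v) for v in sys.argv[1:]]; show(a[0],a[1:4] if len(a)>3 else None)
E
python3 rv.py 4.5 .43 .0 .26; python3 rv.py -85.5
```

```text
q [-30.6  13.3 133.3  57.   26.1   1.9] p [0.4109 0.0171 0.187 ] F [0.  0.2 0.2] t 5.6 open 0.3601786039419111
rotvec tool deg [ 15.41 -26.9  -85.67]
shift units [ 1.96  0.45 -2.35] | after rotation [-0.74  0.71 -2.92]
q [-30.6  13.3 133.3  57.   26.1   1.9] p [0.4109 0.0171 0.187 ] F [0.  0.2 0.2] t 5.6 open 0.3601786039419111
rotvec tool deg [ -7.37 -27.14   2.37]
```

Emit:
move_arm:
  moves:
    - {"hand": 0,"x": 0.65,"y": 0.15,"z": -0.8,"wx": 0,"wy": 0,"wz": 0}
    - {"hand": 0,"x": 0.65,"y": 0.15,"z": -0.8,"wx": 0,"wy": 0,"wz": 0}
    - {"hand": 0,"x": 0.65,"y": 0.15,"z": -0.8,"wx": 0,"wy": 0,"wz": 0}
    - {"hand": 0,"x": 0,"y": 0,"z": 0,"wx": -1.5,"wy": -5.4,"wz": 0.4}
    - {"hand": 0,"x": 0,"y": 0,"z": 0,"wx": -1.5,"wy": -5.4,"wz": 0.4}
    - {"hand": 0,"x": 0,"y": 0,"z": 0,"wx": -1.5,"wy": -5.4,"wz": 0.4}
    - {"hand": 0,"x": 0,"y": 0,"z": 0,"wx": -1.5,"wy": -5.4,"wz": 0.4}
    - {"hand": 0,"x": 0,"y": 0,"z": 0,"wx": -1.5,"wy": -5.4,"wz": 0.4}
    - {"hand": 0,"x": 0,"y": 0,"z": 0,"wx": 0,"wy": 0,"wz": 0}

```text
time_s: 6.5
position: [0.4318, 0.0013, 0.2584]
tcp_rot: [[0.996, 0.088, 0.005], [0.088, -0.996, 0.003], [0.005, -0.003, -1.0]]
force: [0.3, 0.7, -0.6]
opening: 0.007
```

```bash
python3 rv.py 4.5 .40 .0 .22
```

```text
q [-14.9  12.2 105.9   0.3  61.7  69.9] p [0.4318 0.0013 0.2584] F [ 0.3  0.7 -0.6] t 6.5 open 0.624193416756681
rotvec tool deg [  0.1   -0.38 -89.46]
shift units [-1.28 -0.06  1.53] | after rotation [ 0.05 -1.27  1.54]
```

Emit:
move_arm:
  moves:
    - {"hand": 40,"x": 0,"y": 0,"z": 0,"wx": 0,"wy": 0,"wz": -8.13}
    - {"hand": 40,"x": 0,"y": 0,"z": 0,"wx": 0,"wy": 0,"wz": -8.13}
    - {"hand": 40,"x": 0,"y": 0,"z": 0,"wx": 0,"wy": 0,"wz": -8.13}
    - {"hand": 40,"x": 0,"y": 0,"z": 0,"wx": 0,"wy": 0,"wz": -8.13}
    - {"hand": 40,"x": 0,"y": 0,"z": 0,"wx": 0,"wy": 0,"wz": -8.13}
    - {"hand": 40,"x": 0,"y": 0,"z": 0,"wx": 0,"wy": 0,"wz": -8.13}
    - {"hand": 40,"x": 0,"y": 0,"z": 0,"wx": 0,"wy": 0,"wz": -8.13}
    - {"hand": 40,"x": 0,"y": 0,"z": 0,"wx": 0,"wy": 0,"wz": -8.13}
    - {"hand": 40,"x": 0,"y": 0,"z": 0,"wx": 0,"wy": 0,"wz": -8.13}
    - {"hand": 40,"x": 0,"y": 0,"z": 0,"wx": 0,"wy": 0,"wz": -8.13}
    - {"hand": 40,"x": 0,"y": 0,"z": 0,"wx": 0,"wy": 0,"wz": -8.13}
    - {"hand": 40,"x": 0,"y": -0.63,"z": 0,"wx": 0,"wy": 0,"wz": 0}
    - {"hand": 40,"x": 0,"y": -0.63,"z": 0,"wx": 0,"wy": 0,"wz": 0}
    - {"hand": 40,"x": 0,"y": -0.63,"z": 0,"wx": 0,"wy": 0,"wz": 0}
    - {"hand": 40,"x": 0,"y": 0,"z": 0,"wx": 0,"wy": 0,"wz": 0}

```text
time_s: 8.0
position: [0.3788, -0.0023, 0.2577]
tcp_rot: [[-0.074, 0.997, 0.001], [0.997, 0.074, 0.005], [0.005, 0.001, -1.0]]
force: [0.5, -0.2, 0.1]
opening: 0.458
```

```bash
python3 rv.py 4.5 .385 .005 .06
```

```text
q [-17.6   7.7 112.1   0.3  60.2 -22. ] p [ 0.3788 -0.0023  0.2577] F [ 0.5 -0.2  0.1] t 8.0 open 39.88267693856846
rotvec tool deg [ 0.08 -0.28 -0.27]
shift units [0.23 0.26 7.91] | after rotation [0.27 0.27 7.91]
```

Emit:
move_arm:
  moves:
    - {"hand": 40,"x": 0.05,"y": 0.03,"z": 0.98,"wx": 0,"wy": 0,"wz": 0}
    - {"hand": 40,"x": 0.05,"y": 0.03,"z": 0.98,"wx": 0,"wy": 0,"wz": 0}
    - {"hand": 40,"x": 0.05,"y": 0.03,"z": 0.98,"wx": 0,"wy": 0,"wz": 0}
    - {"hand": 40,"x": 0.05,"y": 0.03,"z": 0.98,"wx": 0,"wy": 0,"wz": 0}
    - {"hand": 40,"x": 0.05,"y": 0.03,"z": 0.98,"wx": 0,"wy": 0,"wz": 0}
    - {"hand": 40,"x": 0,"y": 0.03,"z": 0.98,"wx": 0,"wy": 0,"wz": 0}
    - {"hand": 40,"x": 0,"y": 0.03,"z": 0.98,"wx": 0,"wy": 0,"wz": 0}
    - {"hand": 40,"x": 0,"y": 0,"z": 0,"wx": 0,"wy": 0,"wz": 0}

```text
time_s: 8.8
position: [0.3861, 0.0039, 0.0848]
tcp_rot: [[-0.073, 0.997, -0.001], [0.997, 0.073, 0.004], [0.004, -0.001, -1.0]]
force: [-0.2, -0.3, 0.6]
opening: 0.459
```

```bash
python3 rv.py 4.5 .385 .005 .06
python3 - <<'E'
from rig import bot, vision
import cv2,numpy as np
for n in("side","top"):
    c=vision.capture(n); np.savez(f"{n}2.npz",**c)
    i=c["image"][:,:,::-1]
    i=i[150:300,200:350] if n=="side" else i[125:275,180:340]
    cv2.imwrite(f"pics/{n}2.png",cv2.resize(i,None,fx=3.7,fy=3.7,interpolation=cv2.INTER_CUBIC))
E
```

```text
q [-16.3  28.9 122.7   0.4  28.6 -20.9] p [0.3861 0.0039 0.0848] F [-0.2 -0.3  0.6] t 8.8 open 39.893425998081646
rotvec tool deg [-0.06 -0.25 -0.31]
shift units [ 0.04 -0.04  0.99] | after rotation [ 0.05 -0.04  0.99]
```

```bash
sleep 1
```

```text
(no output)
```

View pics/side2.png

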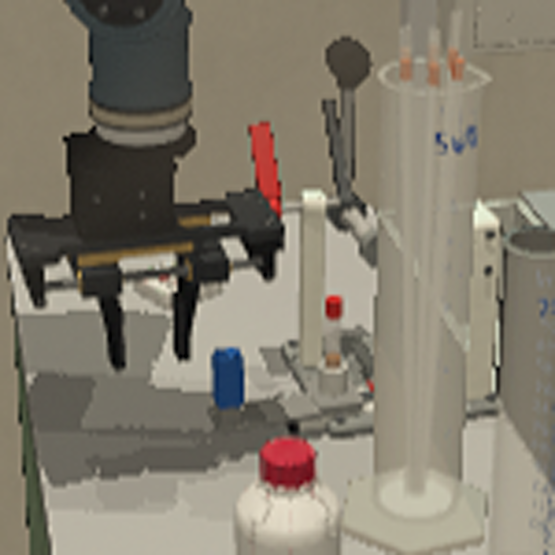

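View pics/top2.png

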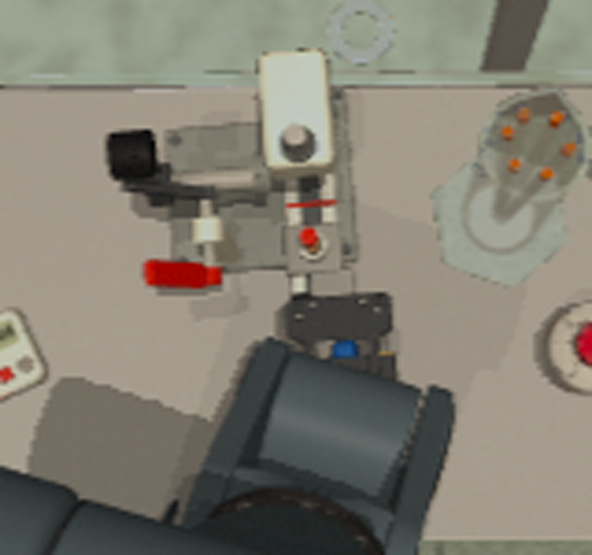

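The side view shows the front finger at about (251,245) and the grip's back face at about (258,250), roughly 18 mm ahead. In the top view the body (front edge at about row 205) is clear of the catch. Next I go down and start pushing.

Emit:
move_arm:
  moves:
    - {"hand": 40,"x": 0,"y": 0,"z": 0.96,"wx": 0,"wy": 0,"wz": 0}
    - {"hand": 40,"x": 0.05,"y": 0.2,"z": 0,"wx": 0,"wy": 0,"wz": 0}
    - {"hand": 40,"x": 0.05,"y": 0.2,"z": 0,"wx": 0,"wy": 0,"wz": 0}
    - {"hand": 40,"x": 0,"y": 0.2,"z": 0,"wx": 0,"wy": 0,"wz": 0}

```text
time_s: 9.3
position: [0.4032, 0.0072, 0.0643]
tcp_rot: [[-0.074, 0.997, 0.006], [0.997, 0.074, 0.002], [0.001, 0.006, -1.0]]
force: [0.7, -0.1, -1.0]
opening: 0.459
```

Emit:
move_arm:
  moves:
    - {"hand": 40,"x": 0,"y": 0.08,"z": 0,"wx": 0,"wy": 0,"wz": 0}
    - {"hand": 40,"x": 0,"y": 0,"z": 0,"wx": 0,"wy": 0,"wz": 0}

```text
time_s: 9.5
position: [0.4048, 0.0073, 0.0638]
tcp_rot: [[-0.074, 0.997, 0.005], [0.997, 0.074, 0.002], [0.001, 0.005, -1.0]]
force: [0.3, -0.1, -0.3]
opening: 0.462
```

Emit:
move_arm:
  moves:
    - {"hand": 40,"x": 0,"y": 0.08,"z": 0,"wx": 0,"wy": 0,"wz": 0}
    - {"hand": 40,"x": 0,"y": 0,"z": 0,"wx": 0,"wy": 0,"wz": 0}

```text
time_s: 9.7
position: [0.4058, 0.0075, 0.0632]
tcp_rot: [[-0.074, 0.997, 0.003], [0.997, 0.074, 0.002], [0.002, 0.003, -1.0]]
force: [-0.6, 0.2, 0.1]
opening: 0.458
```

Emit:
move_arm:
  moves:
    - {"hand": 40,"x": 0,"y": 0.08,"z": 0,"wx": 0,"wy": 0,"wz": 0}
    - {"hand": 40,"x": 0,"y": 0,"z": 0,"wx": 0,"wy": 0,"wz": 0}

```text
time_s: 9.9
position: [0.4073, 0.0078, 0.063]
tcp_rot: [[-0.074, 0.997, 0.002], [0.997, 0.074, 0.002], [0.002, 0.002, -1.0]]
force: [0.2, 0.2, 0.4]
opening: 0.458
```

Emit:
move_arm:
  moves:
    - {"hand": 40,"x": 0,"y": 0.16,"z": 0,"wx": 0,"wy": 0,"wz": 0}
    - {"hand": 40,"x": 0,"y": 0,"z": 0,"wx": 0,"wy": 0,"wz": 0}

```text
time_s: 10.1
position: [0.4121, 0.008, 0.063]
tcp_rot: [[-0.074, 0.997, 0.003], [0.997, 0.074, 0.002], [0.002, 0.003, -1.0]]
force: [-1.1, 0.2, -0.8]
opening: 0.462
```

Emit:
move_arm:
  moves:
    - {"hand": 40,"x": 0,"y": 0.16,"z": 0,"wx": 0,"wy": 0,"wz": 0}
    - {"hand": 40,"x": 0,"y": 0,"z": 0,"wx": 0,"wy": 0,"wz": 0}

```text
time_s: 10.3
position: [0.4165, 0.0082, 0.063]
tcp_rot: [[-0.074, 0.997, 0.004], [0.997, 0.074, 0.002], [0.002, 0.004, -1.0]]
force: [-0.5, -0.6, -0.9]
opening: 0.459
```

Emit:
move_arm:
  moves:
    - {"hand": 40,"x": 0,"y": 0.16,"z": 0,"wx": 0,"wy": 0,"wz": 0}
    - {"hand": 40,"x": 0,"y": 0,"z": 0,"wx": 0,"wy": 0,"wz": 0}

```text
time_s: 10.5
position: [0.4206, 0.0085, 0.0631]
tcp_rot: [[-0.074, 0.997, 0.004], [0.997, 0.074, 0.002], [0.002, 0.004, -1.0]]
force: [-0.2, -0.1, 0.4]
opening: 0.458
```

```bash
python3 rv.py 4.5
cat > snap.py <<'E'
import sys,cv2,numpy as np
from rig import vision
k=sys.argv[1]; rs=[int(v) for v in sys.argv[2:6]] or [200,150,350,300]
for n in("side","top"):
    c=vision.capture(n); np.savez(f"{n}{k}.npz",**c)
    i=c["image"][:,:,::-1]
    i=i[150:300,225:345] if n=="side" else i[125:265,180:320]
    cv2.imwrite(f"pics/{n}{k}.png",cv2.resize(i,None,fx=4,fy=4,interpolation=cv2.INTER_CUBIC))
E
python3 snap.py 3
python3 - <<'E'
from h import *
for k in "03":
    S=dict(np.load(f"side{k}.npz"));T=dict(np.load(f"top{k}.npz"))
    print(k,[b for b in blobs(S,"blue",(225,150,340,290))],blobs(S,"red",(280,222,300,245)),blobs(T,"red",(255,182,275,200),3))
E
```

```text
q [-14.3  32.9 118.8   0.3  28.  -18.8] p [0.4206 0.0085 0.0631] F [-0.2 -0.1  0.4] t 10.5 open 39.871350733985565
rotvec tool deg [ 0.24 -0.09 -0.27]
0 [((np.float64(261.4), np.float64(251.9)), [258, 244, 8, 16, 116])] [((np.float64(289.6), np.float64(232.5)), [288, 230, 4, 6, 22])] [((np.float64(262.9), np.float64(188.7)), [261, 187, 5, 5, 16])]
3 [((np.float64(266.7), np.float64(251.5)), [263, 244, 8, 16, 111])] [((np.float64(294.5), np.float64(231.9)), [293, 229, 4, 6, 21])] [((np.float64(262.8), np.float64(183.4)), [261, 182, 5, 4, 16])]
```

```bash
python3 - <<'E'
from h import *
S=dict(np.load(f"side0.npz"));T=dict(np.load(f"top0.npz"))
print(plane(T,262.9,188.7,.106)-plane(T,262.8,183.4,.106))
print(plane(S,289.6,232.5,.1)-plane(S,294.5,231.9,.1), plane(S,261.4,251.9,.06)-plane(S,266.7,251.5,.06))
E
```

```text
[-0.01476917 -0.00028818  0.        ]
[-1.45195870e-02 -8.97513154e-04 -1.11022302e-16] [-0.01491356  0.00074167  0.        ]
```

View pics/side3.png

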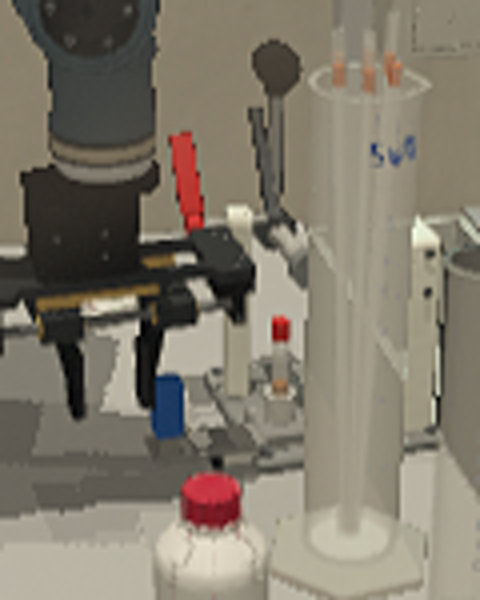

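View pics/top3.png

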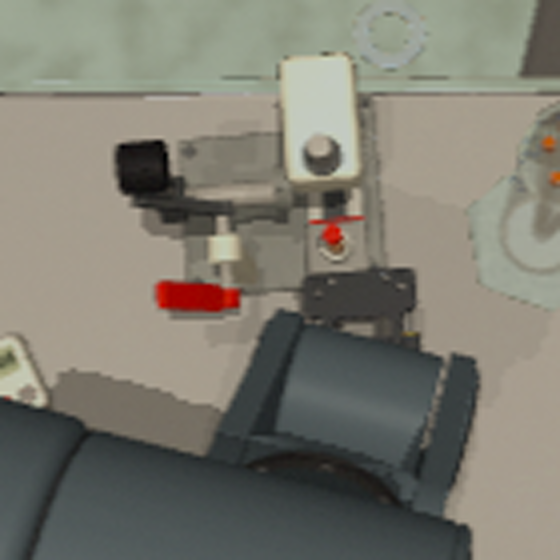

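The grip has moved about 14.7 mm and the finger is in contact. In the side view the vial cap is at (295,232), and in the top view it is at (263,184), just short of the red line. Now the bulk of the push.

Emit:
move_arm:
  moves:
    - {"hand": 40,"x": 0,"y": 0.3,"z": 0,"wx": 0,"wy": 0,"wz": 0}
    - {"hand": 40,"x": 0,"y": 0.3,"z": 0,"wx": 0,"wy": 0,"wz": 0}
    - {"hand": 40,"x": 0,"y": 0.3,"z": 0,"wx": 0,"wy": 0,"wz": 0}
    - {"hand": 40,"x": 0,"y": 0.3,"z": 0,"wx": 0,"wy": 0,"wz": 0}
    - {"hand": 40,"x": 0,"y": 0.3,"z": 0,"wx": 0,"wy": 0,"wz": 0}
    - {"hand": 40,"x": 0,"y": 0,"z": 0,"wx": 0,"wy": 0,"wz": 0}

```text
time_s: 11.2
position: [0.4595, 0.011, 0.0633]
tcp_rot: [[-0.074, 0.997, 0.007], [0.997, 0.074, 0.001], [0.001, 0.007, -1.0]]
force: [-0.5, -0.3, -0.0]
opening: 0.459
```

```bash
python3 rv.py 4.5; python3 snap.py 4
python3 - <<'E'
from h import *
for k in "034":
    S=dict(np.load(f"side{k}.npz"));T=dict(np.load(f"top{k}.npz"))
    b=blobs(S,"blue",(225,150,340,290))[0][0];r=[x[0] for x in blobs(S,"red",(280,222,330,245))]
    print(k,b,plane(S,*b,.06),r,[plane(S,*x,.1) for x in r],[x[0] for x in blobs(T,"red",(255,170,275,200),3)])
E
```

```text
q [-12.7  34.2 113.4   0.3  32.1 -17.2] p [0.4595 0.011  0.0633] F [-0.5 -0.3 -0. ] t 11.2 open 39.89918656319441
rotvec tool deg [ 0.38 -0.04 -0.26]
0 (np.float64(261.4), np.float64(251.9)) [0.44154786 0.00323236 0.06      ] [(np.float64(289.6), np.float64(232.5))] [array([0.52756614, 0.02741874, 0.1       ])] [(np.float64(264.2), np.float64(179.6)), (np.float64(262.9), np.float64(188.7))]
3 (np.float64(266.7), np.float64(251.5)) [0.45646142 0.0024907  0.06      ] [(np.float64(294.5), np.float64(231.9))] [array([0.54208573, 0.02831625, 0.1       ])] [(np.float64(263.3), np.float64(181.6))]
4 (np.float64(279.8), np.float64(249.5)) [0.49476376 0.00647199 0.06      ] [] [] []
```

View pics/side4.png

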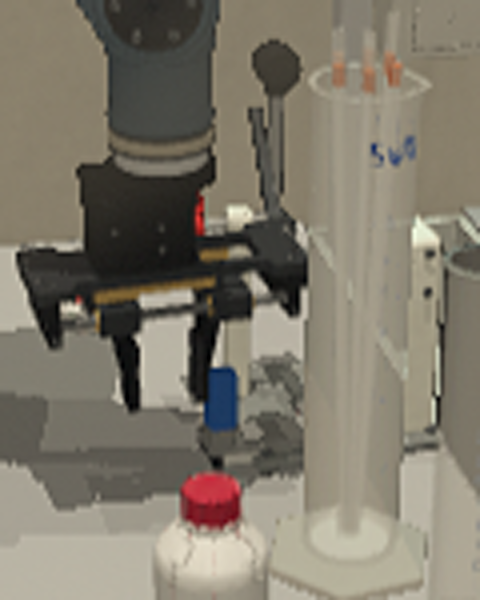

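View pics/top4.png

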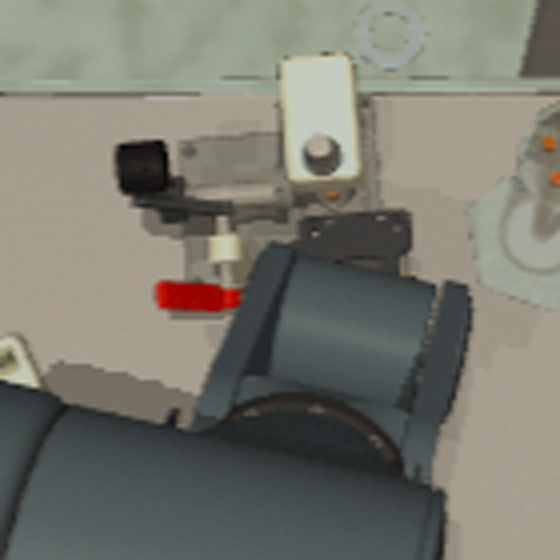

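Emit:
move_arm:
  moves:
    - {"hand": 40,"x": 0,"y": 0.12,"z": 0,"wx": 0,"wy": 0,"wz": 0}
    - {"hand": 40,"x": 0,"y": 0.09,"z": 0,"wx": 0,"wy": 0,"wz": 0}
    - {"hand": 40,"x": 0,"y": 0,"z": 0,"wx": 0,"wy": 0,"wz": 0}
    - {"hand": 40,"x": 0,"y": 0,"z": 0,"wx": 0,"wy": 0,"wz": 0}

```text
time_s: 11.7
position: [0.4625, 0.0117, 0.0633]
tcp_rot: [[-0.074, 0.997, 0.003], [0.997, 0.074, 0.002], [0.002, 0.003, -1.0]]
force: [-0.2, 0.3, -0.0]
opening: 0.457
```

Emit:
move_arm:
  moves:
    - {"hand": 40,"x": 0,"y": -0.4,"z": 0,"wx": 0,"wy": 0,"wz": 0}
    - {"hand": 40,"x": 0,"y": -1,"z": 0,"wx": 0,"wy": 0,"wz": 0}
    - {"hand": 40,"x": 0,"y": -1,"z": 0,"wx": 0,"wy": 0,"wz": 0}
    - {"hand": 40,"x": 0,"y": -0.6,"z": 0,"wx": 0,"wy": 0,"wz": 0}
    - {"hand": 40,"x": 0,"y": 0,"z": 0,"wx": 0,"wy": 0,"wz": 0}

```text
time_s: 12.2
position: [0.3838, 0.0069, 0.063]
tcp_rot: [[-0.073, 0.997, -0.002], [0.997, 0.073, 0.003], [0.004, -0.001, -1.0]]
force: [-0.4, 0.7, 0.5]
opening: 0.459
```

```bash
python3 rv.py 4.5; python3 snap.py 5
python3 - <<'E'
from h import *
for k in "035":
    S=dict(np.load(f"side{k}.npz"));T=dict(np.load(f"top{k}.npz"))
    b=blobs(S,"blue",(225,150,340,290))[0][0];
    bt=[x[0] for x in blobs(T,"blue",(225,150,340,290))]
    print(k,b,plane(S,*b,.06),[x for x in blobs(T,"red",(255,170,275,200),3)],bt,[plane(T,*x,.083) for x in bt])
cv2.imwrite("pics/t5b.png",cv2.resize(T["image"][150:215,245:295,::-1],None,fx=10,fy=10,interpolation=cv2.INTER_NEAREST))
E
```

```text
q [-15.9  32.  123.8   0.4  24.3 -20.5] p [0.3838 0.0069 0.063 ] F [-0.4  0.7  0.5] t 12.2 open 39.899888475053636
rotvec tool deg [-0.08 -0.2  -0.32]
0 (np.float64(261.4), np.float64(251.9)) [0.44154786 0.00323236 0.06      ] [((np.float64(264.2), np.float64(179.6)), [258, 179, 13, 2, 16]), ((np.float64(262.9), np.float64(188.7)), [261, 187, 5, 5, 16])] [(np.float64(272.9), np.float64(220.5))] [array([0.44730941, 0.00809245, 0.083     ])]
3 (np.float64(266.7), np.float64(251.5)) [0.45646142 0.0024907  0.06      ] [((np.float64(263.3), np.float64(181.6)), [258, 179, 13, 7, 32])] [] []
5 (np.float64(280.5), np.float64(248.9)) [0.49743559 0.00954579 0.06      ] [((np.float64(259.0), np.float64(180.0)), [257, 180, 5, 1, 5])] [(np.float64(271.5), np.float64(201.0))] [array([0.50225563, 0.01199147, 0.083     ])]
```

View pics/t5b.png

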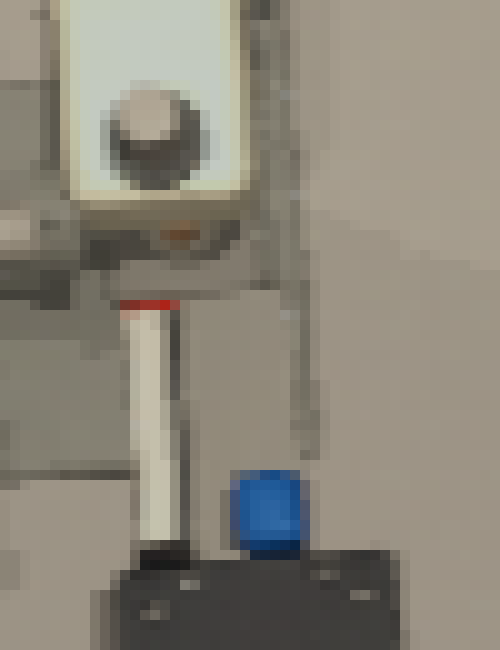

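View pics/side5.png

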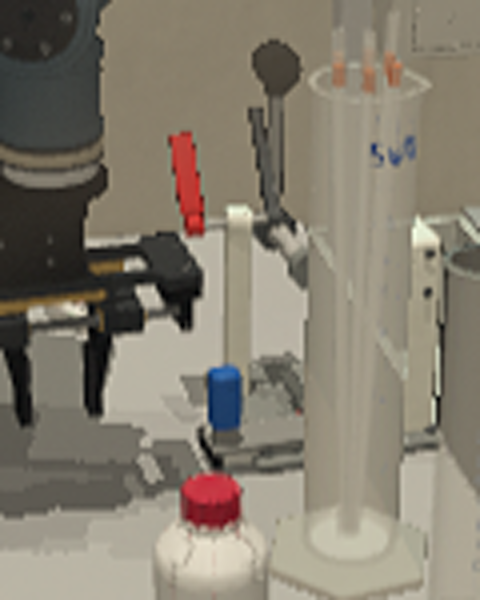

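The top view shows the red line still half covered (one pixel row, about (259,180)) by the shuttle's front edge. Travel so far is about 57 mm, so roughly 3 mm remain, to TCP x of about 0.466.

Emit:
move_arm:
  moves:
    - {"hand": 40,"x": 0,"y": 1,"z": 0,"wx": 0,"wy": 0,"wz": 0}
    - {"hand": 40,"x": 0,"y": 1,"z": 0,"wx": 0,"wy": 0,"wz": 0}
    - {"hand": 40,"x": 0,"y": 0.9,"z": 0,"wx": 0,"wy": 0,"wz": 0}
    - {"hand": 40,"x": 0,"y": 0.1,"z": 0,"wx": 0,"wy": 0,"wz": 0}
    - {"hand": 40,"x": 0,"y": 0,"z": 0,"wx": 0,"wy": 0,"wz": 0}
    - {"hand": 40,"x": 0,"y": 0,"z": 0,"wx": 0,"wy": 0,"wz": 0}

```text
time_s: 12.9
position: [0.4609, 0.012, 0.063]
tcp_rot: [[-0.074, 0.997, 0.001], [0.997, 0.074, 0.003], [0.002, 0.001, -1.0]]
force: [-1.0, 0.6, -0.4]
opening: 0.46
```

Emit:
move_arm:
  moves:
    - {"hand": 40,"x": 0,"y": 0.14,"z": 0,"wx": 0,"wy": 0,"wz": 0}
    - {"hand": 40,"x": 0,"y": 0.06,"z": 0,"wx": 0,"wy": 0,"wz": 0}
    - {"hand": 40,"x": 0,"y": 0,"z": 0,"wx": 0,"wy": 0,"wz": 0}
    - {"hand": 40,"x": 0,"y": 0,"z": 0,"wx": 0,"wy": 0,"wz": 0}

```text
time_s: 13.3
position: [0.4672, 0.0121, 0.0633]
tcp_rot: [[-0.074, 0.997, 0.003], [0.997, 0.074, 0.002], [0.002, 0.003, -1.0]]
force: [-0.4, 1.4, 0.2]
opening: 0.458
```

Emit:
move_arm:
  moves:
    - {"hand": 40,"x": 0,"y": -0.4,"z": 0,"wx": 0,"wy": 0,"wz": 0}
    - {"hand": 40,"x": 0,"y": -1,"z": 0,"wx": 0,"wy": 0,"wz": 0}
    - {"hand": 40,"x": 0,"y": -1,"z": 0,"wx": 0,"wy": 0,"wz": 0}
    - {"hand": 40,"x": 0,"y": -1,"z": 0,"wx": 0,"wy": 0,"wz": 0}
    - {"hand": 40,"x": 0,"y": 0,"z": 0,"wx": 0,"wy": 0,"wz": 0}

```text
time_s: 13.8
position: [0.3765, 0.0071, 0.063]
tcp_rot: [[-0.073, 0.997, -0.005], [0.997, 0.073, 0.004], [0.005, -0.005, -1.0]]
force: [-1.4, 0.1, 0.7]
opening: 0.46
```

```bash
python3 rv.py 4.5; python3 snap.py 6
python3 - <<'E'
from h import *
for k in "0356":
    S=dict(np.load(f"side{k}.npz"));T=dict(np.load(f"top{k}.npz"))
    b=blobs(S,"blue",(225,150,340,290))[0][0];
    bt=[x for x in blobs(T,"blue",(225,150,340,290))]
    print(k,b,plane(S,*b,.06),[x for x in blobs(T,"red",(255,170,275,200),3)],bt,[plane(T,*x[0],.083) for x in bt])
cv2.imwrite("pics/t6b.png",cv2.resize(T["image"][150:215,245:295,::-1],None,fx=10,fy=10,interpolation=cv2.INTER_NEAREST))
E
```

```text
q [-16.2  31.9 124.7   0.4  23.7 -20.7] p [0.3765 0.0071 0.063 ] F [-1.4  0.1  0.7] t 13.8 open 40.01817918123149
rotvec tool deg [-0.29 -0.28 -0.32]
0 (np.float64(261.4), np.float64(251.9)) [0.44154786 0.00323236 0.06      ] [((np.float64(264.2), np.float64(179.6)), [258, 179, 13, 2, 16]), ((np.float64(262.9), np.float64(188.7)), [261, 187, 5, 5, 16])] [((np.float64(272.9), np.float64(220.5)), [270, 217, 7, 8, 51])] [array([0.44730941, 0.00809245, 0.083     ])]
3 (np.float64(266.7), np.float64(251.5)) [0.45646142 0.0024907  0.06      ] [((np.float64(263.3), np.float64(181.6)), [258, 179, 13, 7, 32])] [] []
5 (np.float64(280.5), np.float64(248.9)) [0.49743559 0.00954579 0.06      ] [((np.float64(259.0), np.float64(180.0)), [257, 180, 5, 1, 5])] [((np.float64(271.5), np.float64(201.0)), [268, 197, 7, 9, 50])] [array([0.50225563, 0.01199147, 0.083     ])]
6 (np.float64(282.9), np.float64(248.6)) [0.50445797 0.00990215 0.06      ] [((np.float64(259.5), np.float64(180.0)), [258, 180, 4, 1, 4])] [((np.float64(271.2), np.float64(198.4)), [268, 195, 7, 8, 50])] [array([0.50960808, 0.01283238, 0.083     ])]
```

View pics/t6b.png

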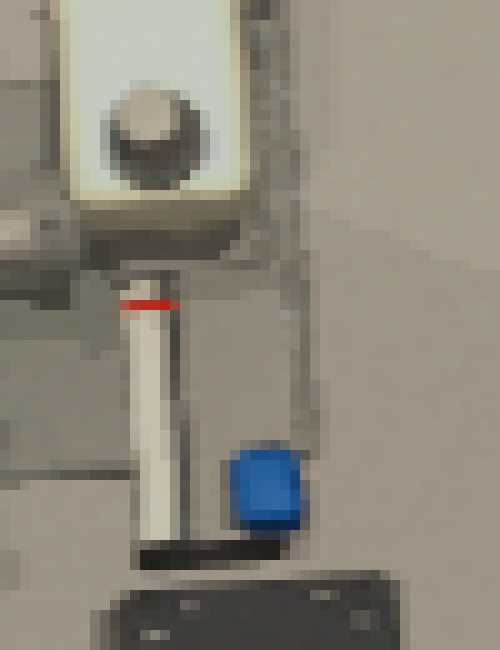

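The side and top views agree: the grip is now about 62.5 mm from its start and the shuttle edge is about 2-3 mm past the red line. I'll put the opened front finger in front of the grip, with the tool leaning back to clear the head, and draw it back slightly.

Emit:
move_arm:
  moves:
    - {"hand": 87,"x": 0,"y": 0,"z": -1,"wx": 0,"wy": 0,"wz": 0}
    - {"hand": 87,"x": 0,"y": 0,"z": -1,"wx": 0,"wy": 0,"wz": 0}
    - {"hand": 87,"x": 0,"y": 0,"z": -1,"wx": 0,"wy": 0,"wz": 0}
    - {"hand": 87,"x": 0,"y": 0,"z": -1,"wx": 0,"wy": 0,"wz": 0}
    - {"hand": 87,"x": 0,"y": 1,"z": -1,"wx": 0,"wy": 0,"wz": 0}
    - {"hand": 87,"x": 0,"y": 1,"z": 0,"wx": 0,"wy": 0,"wz": 0}
    - {"hand": 87,"x": 0,"y": 1,"z": 0,"wx": 0,"wy": 0,"wz": 0}
    - {"hand": 87,"x": 0,"y": 1,"z": 0,"wx": 0,"wy": 0,"wz": 0}
    - {"hand": 87,"x": 0,"y": 0,"z": 0,"wx": -5,"wy": 0,"wz": 0}
    - {"hand": 87,"x": 0,"y": 0,"z": 0,"wx": -5,"wy": 0,"wz": 0}
    - {"hand": 87,"x": 0,"y": 0,"z": 0,"wx": -5,"wy": 0,"wz": 0}
    - {"hand": 87,"x": 0,"y": 0,"z": 0,"wx": 0,"wy": 0,"wz": 0}

```text
time_s: 15.1
position: [0.4799, 0.0135, 0.1878]
tcp_rot: [[-0.073, 0.963, 0.258], [0.997, 0.07, 0.022], [0.003, 0.259, -0.966]]
force: [-1.3, 0.0, 0.2]
opening: 0.999
```

```bash
python3 rv.py 4.5 .484 .0115 .12;python3 rv.py 4.5 .484 .0115 .055
```

```text
q [-15.1  17.7 115.6   9.4  32.9 -26.5] p [0.4799 0.0135 0.1878] F [-1.3  0.   0.2] t 15.1 open 86.95131947546653
rotvec tool deg [15.03 -0.14 -0.32]
shift units [-0.1  -0.55  2.66] | after rotation [-0.09  0.16  2.71]
q [-15.1  17.7 115.6   9.4  32.9 -26.5] p [0.4799 0.0135 0.1878] F [-1.3  0.   0.2] t 15.1 open 86.95131947546653
rotvec tool deg [15.03 -0.14 -0.32]
shift units [-0.11 -1.22  5.17] | after rotation [-0.09  0.16  5.31]
```

Emit:
move_arm:
  moves:
    - {"hand": 87,"x": -0.03,"y": -0.18,"z": 0.88,"wx": 0,"wy": 0,"wz": 0}
    - {"hand": 87,"x": -0.03,"y": -0.18,"z": 0.88,"wx": 0,"wy": 0,"wz": 0}
    - {"hand": 87,"x": -0.03,"y": -0.18,"z": 0.88,"wx": 0,"wy": 0,"wz": 0}
    - {"hand": 87,"x": 0,"y": 0,"z": 0,"wx": 0,"wy": 0,"wz": 0}
    - {"hand": 87,"x": 0,"y": 0,"z": 0,"wx": 0,"wy": 0,"wz": 0}

```text
time_s: 15.6
position: [0.4877, 0.011, 0.1211]
tcp_rot: [[-0.074, 0.963, 0.261], [0.997, 0.071, 0.021], [0.002, 0.262, -0.965]]
force: [-1.8, 1.0, 0.8]
opening: 1.003
```

```bash
python3 rv.py 4.5 .484 .0115 .055; python3 snap.py 7
```

```text
q [-15.2  26.2 118.5  14.   21.5 -31.8] p [0.4877 0.011  0.1211] F [-1.8  1.   0.8] t 15.6 open 87.26858676021078
rotvec tool deg [15.17 -0.08 -0.27]
shift units [ 0.02 -0.83  2.52] | after rotation [ 0.03 -0.14  2.65]
```

View pics/side7.png

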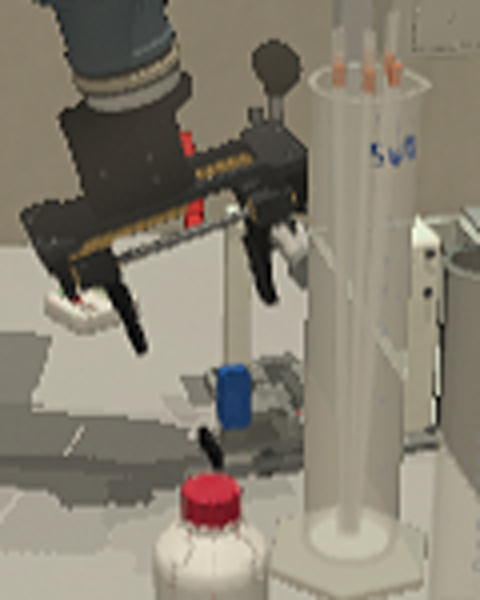

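View pics/top7.png

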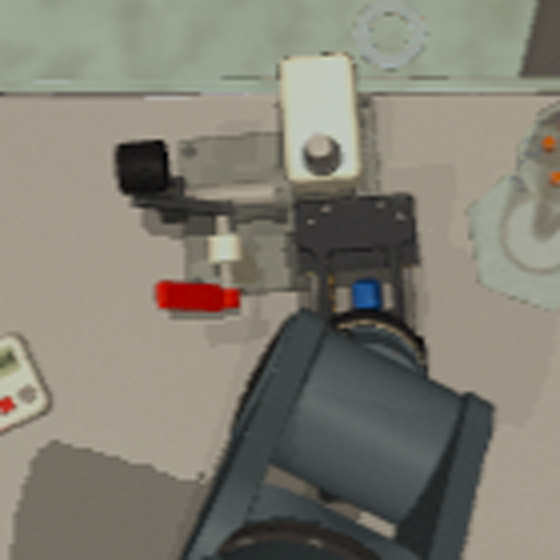

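The side view shows the front finger tip at (292,225), clear ahead of the grip (front face at about (288,250)). In the top view the body's front edge is at row 174, still short of the head front. Next I go down.

Emit:
move_arm:
  moves:
    - {"hand": 87,"x": 0,"y": -0.27,"z": 0.8,"wx": 0,"wy": 0,"wz": 0}
    - {"hand": 87,"x": 0,"y": -0.27,"z": 0.8,"wx": 0,"wy": 0,"wz": 0}
    - {"hand": 87,"x": 0,"y": -0.27,"z": 0.8,"wx": 0,"wy": 0,"wz": 0}
    - {"hand": 87,"x": 0,"y": 0,"z": 0,"wx": 0,"wy": 0,"wz": 0}
    - {"hand": 87,"x": 0,"y": 0,"z": 0,"wx": 0,"wy": 0,"wz": 0}

```text
time_s: 16.2
position: [0.4832, 0.011, 0.0586]
tcp_rot: [[-0.074, 0.962, 0.262], [0.997, 0.071, 0.021], [0.002, 0.263, -0.965]]
force: [-0.6, -0.3, 0.3]
opening: 1.003
```

```bash
python3 rv.py 4.5 .484 .0115 .055; python3 snap.py 8
python3 - <<'E'
from h import *
for k in "68":
    S=dict(np.load(f"side{k}.npz"))
    b=blobs(S,"blue",(225,150,340,290));print(k,b,plane(S,*b[0][0],.06))
E
```

```text
q [-15.3  34.7 121.6  29.   10.7 -47.5] p [0.4832 0.011  0.0586] F [-0.6 -0.3  0.3] t 16.2 open 87.23197022135093
rotvec tool deg [15.24 -0.07 -0.28]
shift units [ 0.02 -0.01  0.15] | after rotation [0.02 0.03 0.14]
6 [((np.float64(282.9), np.float64(248.6)), [279, 241, 9, 16, 118])] [0.50445797 0.00990215 0.06      ]
8 [((np.float64(282.9), np.float64(248.7)), [279, 241, 9, 16, 118])] [0.50433159 0.00932056 0.06      ]
```

View pics/side8.png

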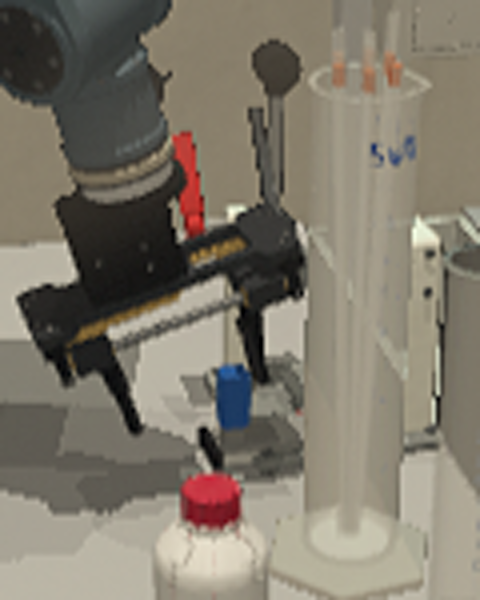

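The side view shows the front finger's inner face about 4 mm ahead of the grip's front face (tip about (289,244), block edge about (287,248)). I'll draw back in small steps.

Emit:
move_arm:
  moves:
    - {"hand": 87,"x": 0,"y": -0.1,"z": -0.03,"wx": 0,"wy": 0,"wz": 0}
    - {"hand": 87,"x": 0,"y": -0.1,"z": -0.03,"wx": 0,"wy": 0,"wz": 0}
    - {"hand": 87,"x": 0,"y": 0,"z": 0,"wx": 0,"wy": 0,"wz": 0}
    - {"hand": 87,"x": 0,"y": 0,"z": 0,"wx": 0,"wy": 0,"wz": 0}

```text
time_s: 16.7
position: [0.4778, 0.0103, 0.0585]
tcp_rot: [[-0.073, 0.962, 0.262], [0.997, 0.071, 0.021], [0.001, 0.263, -0.965]]
force: [1.6, -0.2, 2.0]
opening: 1.004
```

```bash
cat > blk.py <<'E'
from h import *
from rig import vision,bot
S=vision.capture("side");b=blobs(S,"blue",(225,150,340,290));print(b,plane(S,*b[0][0],.06),np.round(bot.read_state()["position"],4),np.round(bot.read_state()["force"],1))
E
python3 blk.py
```

```text
[((np.float64(281.6), np.float64(248.9)), [278, 242, 8, 15, 118])] [0.50048051 0.00891008 0.06      ] [0.4778 0.0103 0.0584] [ 1.1 -0.6  1.4]
```

Emit:
move_arm:
  moves:
    - {"hand": 87,"x": 0,"y": -0.08,"z": -0.02,"wx": 0,"wy": 0,"wz": 0}
    - {"hand": 87,"x": 0,"y": 0,"z": 0,"wx": 0,"wy": 0,"wz": 0}
    - {"hand": 87,"x": 0,"y": 0,"z": 0,"wx": 0,"wy": 0,"wz": 0}

```text
time_s: 17.05
position: [0.4752, 0.0103, 0.0579]
tcp_rot: [[-0.073, 0.963, 0.261], [0.997, 0.07, 0.021], [0.002, 0.262, -0.965]]
force: [2.2, -0.2, 1.9]
opening: 0.997
```

```bash
python3 blk.py
```

```text
[((np.float64(280.6), np.float64(248.9)), [277, 242, 8, 15, 116])] [0.49771239 0.009488   0.06      ] [0.4752 0.0104 0.0579] [ 0.9 -0.8  1.7]
```

I overshot backwards: the grip is now at about 56 mm of travel. I'll withdraw and make a slow final push of about 3.5 mm from behind.

Emit:
move_arm:
  moves:
    - {"hand": 87,"x": 0,"y": 0.12,"z": 0.03,"wx": 0,"wy": 0,"wz": 0}
    - {"hand": 87,"x": 0,"y": 0.25,"z": -0.8,"wx": 0,"wy": 0,"wz": 0}
    - {"hand": 87,"x": 0,"y": 0.25,"z": -0.9,"wx": 0,"wy": 0,"wz": 0}
    - {"hand": 87,"x": 0,"y": 0.25,"z": -0.9,"wx": 0,"wy": 0,"wz": 0}
    - {"hand": 87,"x": 0,"y": 0.25,"z": -0.9,"wx": 0,"wy": 0,"wz": 0}
    - {"hand": 40,"x": 0,"y": 0,"z": 0,"wx": 5,"wy": 0,"wz": 0}
    - {"hand": 40,"x": 0,"y": 0,"z": 0,"wx": 5,"wy": 0,"wz": 0}
    - {"hand": 40,"x": 0,"y": 0,"z": 0,"wx": 5.2,"wy": 0,"wz": 0}
    - {"hand": 40,"x": 0,"y": -0.9,"z": 0,"wx": 0,"wy": 0,"wz": 0}
    - {"hand": 40,"x": 0,"y": -0.9,"z": 0,"wx": 0,"wy": 0,"wz": 0}
    - {"hand": 40,"x": 0,"y": -0.9,"z": 0,"wx": 0,"wy": 0,"wz": 0}
    - {"hand": 40,"x": 0,"y": 0,"z": 0,"wx": 0,"wy": 0,"wz": 0}

```text
time_s: 18.3
position: [0.4072, 0.0065, 0.1482]
tcp_rot: [[-0.073, 0.997, -0.009], [0.997, 0.073, 0.003], [0.004, -0.008, -1.0]]
force: [-0.5, 0.2, 0.2]
opening: 0.488
```

```bash
python3 rv.py 4.5 .43 .0095 .063; python3 blk.py
```

```text
q [-1.490e+01  2.160e+01  1.163e+02  1.000e-01  4.260e+01 -1.920e+01] p [0.4072 0.0065 0.1482] F [-0.5  0.2  0.2] t 18.3 open 42.49451814244455
rotvec tool deg [-0.48 -0.22 -0.3 ]
shift units [0.04 0.95 3.4 ] | after rotation [0.05 0.92 3.41]
[((np.float64(280.6), np.float64(249.0)), [277, 242, 8, 15, 115])] [0.49758889 0.00890729 0.06      ] [0.4103 0.0059 0.1487] [1.2 0.9 0.1]
```

Block is at 0.4976 by the side view; the target is 0.5014. Next I go down, then forward in tiny steps.

Emit:
move_arm:
  moves:
    - {"hand": 40,"x": 0.05,"y": 0.1,"z": 0.85,"wx": -0.4,"wy": 0,"wz": 0}
    - {"hand": 40,"x": 0.05,"y": 0.1,"z": 0.85,"wx": 0,"wy": 0,"wz": 0}
    - {"hand": 40,"x": 0,"y": 0.1,"z": 0.85,"wx": 0,"wy": 0,"wz": 0}
    - {"hand": 40,"x": 0,"y": 0.1,"z": 0.85,"wx": 0,"wy": 0,"wz": 0}
    - {"hand": 40,"x": 0,"y": 0.5,"z": 0,"wx": 0,"wy": 0,"wz": 0}
    - {"hand": 40,"x": 0,"y": 0.5,"z": 0,"wx": 0,"wy": 0,"wz": 0}
    - {"hand": 40,"x": 0,"y": 0.4,"z": 0,"wx": 0,"wy": 0,"wz": 0}
    - {"hand": 40,"x": 0,"y": 0,"z": 0,"wx": 0,"wy": 0,"wz": 0}
    - {"hand": 40,"x": 0,"y": 0,"z": 0,"wx": 0,"wy": 0,"wz": 0}

```text
time_s: 19.25
position: [0.4575, 0.0117, 0.0642]
tcp_rot: [[-0.074, 0.997, 0.006], [0.997, 0.074, 0.002], [0.002, 0.006, -1.0]]
force: [-1.0, -0.4, -0.1]
opening: 0.461
```

```bash
python3 blk.py
```

```text
[((np.float64(280.6), np.float64(249.1)), [277, 242, 8, 15, 115])] [0.49746549 0.00832705 0.06      ] [0.4568 0.0117 0.0642] [0.6 0.3 1.1]
```

Emit:
move_arm:
  moves:
    - {"hand": 40,"x": 0,"y": 0.08,"z": 0,"wx": 0,"wy": 0,"wz": 0}
    - {"hand": 40,"x": 0,"y": 0.08,"z": 0,"wx": 0,"wy": 0,"wz": 0}
    - {"hand": 40,"x": 0,"y": 0.08,"z": 0,"wx": 0,"wy": 0,"wz": 0}
    - {"hand": 40,"x": 0,"y": 0,"z": 0,"wx": 0,"wy": 0,"wz": 0}
    - {"hand": 40,"x": 0,"y": 0,"z": 0,"wx": 0,"wy": 0,"wz": 0}

```text
time_s: 19.8
position: [0.4633, 0.012, 0.0644]
tcp_rot: [[-0.074, 0.997, 0.006], [0.997, 0.074, 0.002], [0.002, 0.007, -1.0]]
force: [-0.1, 0.7, 0.4]
opening: 0.461
```

```bash
python3 blk.py
```

```text
[((np.float64(281.0), np.float64(249.2)), [277, 242, 9, 15, 106])] [0.49844808 0.00751638 0.06      ] [0.4632 0.012  0.0643] [-1.3  0.6  0.8]
```

Emit:
move_arm:
  moves:
    - {"hand": 40,"x": 0,"y": 0.06,"z": 0,"wx": 0,"wy": 0,"wz": 0}
    - {"hand": 40,"x": 0,"y": 0.05,"z": 0,"wx": 0,"wy": 0,"wz": 0}
    - {"hand": 40,"x": 0,"y": 0,"z": 0,"wx": 0,"wy": 0,"wz": 0}
    - {"hand": 40,"x": 0,"y": 0,"z": 0,"wx": 0,"wy": 0,"wz": 0}

```text
time_s: 20.25
position: [0.4658, 0.0123, 0.0643]
tcp_rot: [[-0.074, 0.997, 0.006], [0.997, 0.074, 0.003], [0.002, 0.006, -1.0]]
force: [-1.6, -0.0, 0.5]
opening: 0.459
```

```bash
python3 blk.py
```

```text
[((np.float64(281.8), np.float64(249.3)), [278, 242, 8, 15, 108])] [0.50053536 0.00647556 0.06      ] [0.4658 0.0123 0.0643] [-0.1  0.3  0.6]
```

Emit:
move_arm:
  moves:
    - {"hand": 40,"x": 0,"y": -0.4,"z": 0,"wx": 0,"wy": 0,"wz": 0}
    - {"hand": 40,"x": 0,"y": -1,"z": 0,"wx": 0,"wy": 0,"wz": 0}
    - {"hand": 40,"x": 0,"y": -1,"z": 0,"wx": 0,"wy": 0,"wz": 0}
    - {"hand": 40,"x": 0,"y": -1,"z": 0,"wx": 0,"wy": 0,"wz": 0}
    - {"hand": 40,"x": 0,"y": 0,"z": 0,"wx": 0,"wy": 0,"wz": 0}

```text
time_s: 20.8
position: [0.3762, 0.007, 0.0639]
tcp_rot: [[-0.073, 0.997, -0.0], [0.997, 0.073, 0.004], [0.004, 0.0, -1.0]]
force: [-0.5, -0.5, -1.0]
opening: 0.46
```

```bash
python3 rv.py 4.5; python3 snap.py 9
python3 - <<'E'
from h import *
for k in "0569":
    S=dict(np.load(f"side{k}.npz"));T=dict(np.load(f"top{k}.npz"))
    b=blobs(S,"blue",(225,150,340,290))[0];
    bt=[x for x in blobs(T,"blue",(225,150,340,290))]
    print(k,b,plane(S,*b[0],.06),[x for x in blobs(T,"red",(255,170,275,200),3)],bt,[plane(T,*x[0],.083) for x in bt])
cv2.imwrite("pics/t9b.png",np.hstack([cv2.resize(dict(np.load(f"top{k}.npz"))["image"][165:205,245:290,::-1],None,fx=8,fy=10,interpolation=cv2.INTER_NEAREST) for k in "09"]))
E
```

```text
q [-16.3  31.7 125.    0.6  23.4 -21. ] p [0.3762 0.007  0.0639] F [-0.5 -0.5 -1. ] t 20.8 open 40.02180027025151
rotvec tool deg [ 0.01 -0.24 -0.33]
0 ((np.float64(261.4), np.float64(251.9)), [258, 244, 8, 16, 116]) [0.44154786 0.00323236 0.06      ] [((np.float64(264.2), np.float64(179.6)), [258, 179, 13, 2, 16]), ((np.float64(262.9), np.float64(188.7)), [261, 187, 5, 5, 16])] [((np.float64(272.9), np.float64(220.5)), [270, 217, 7, 8, 51])] [array([0.44730941, 0.00809245, 0.083     ])]
5 ((np.float64(280.5), np.float64(248.9)), [277, 242, 8, 15, 115]) [0.49743559 0.00954579 0.06      ] [((np.float64(259.0), np.float64(180.0)), [257, 180, 5, 1, 5])] [((np.float64(271.5), np.float64(201.0)), [268, 197, 7, 9, 50])] [array([0.50225563, 0.01199147, 0.083     ])]
6 ((np.float64(282.9), np.float64(248.6)), [279, 241, 9, 16, 118]) [0.50445797 0.00990215 0.06      ] [((np.float64(259.5), np.float64(180.0)), [258, 180, 4, 1, 4])] [((np.float64(271.2), np.float64(198.4)), [268, 195, 7, 8, 50])] [array([0.50960808, 0.01283238, 0.083     ])]
9 ((np.float64(281.6), np.float64(248.9)), [278, 242, 8, 15, 116]) [0.50048051 0.00891008 0.06      ] [((np.float64(259.5), np.float64(180.0)), [258, 180, 4, 1, 4])] [((np.float64(271.2), np.float64(199.7)), [268, 196, 7, 9, 53])] [array([0.5059325 , 0.01283429, 0.083     ])]
```

View pics/t9b.png

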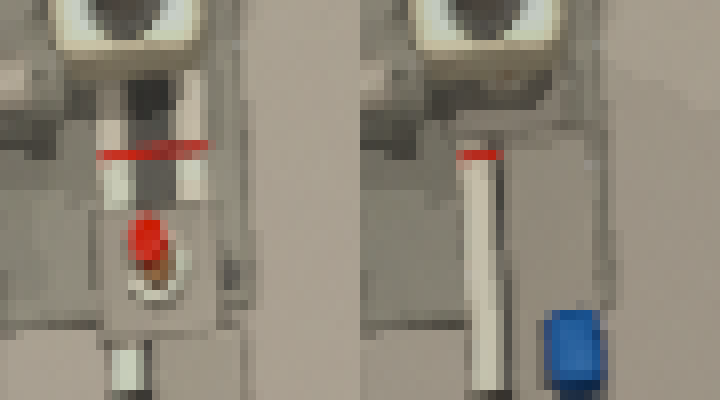

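Travel is now about 59-60 mm. In the top view the red line at (260,180) is just clear of the shuttle's edge, with a thin light gap (row about 178.5). The shuttle is placed. Next is the catch.

Emit:
move_arm:
  moves:
    - {"hand": 0,"x": 0,"y": 0,"z": -1,"wx": 0,"wy": 0,"wz": 0}
    - {"hand": 0,"x": 0,"y": 0,"z": -1,"wx": 0,"wy": 0,"wz": 0}
    - {"hand": 0,"x": 0,"y": 0,"z": -1,"wx": 0,"wy": 0,"wz": 0}
    - {"hand": 0,"x": 0,"y": 0,"z": -1,"wx": 0,"wy": 0,"wz": 0}
    - {"hand": 0,"x": 0,"y": 0.4,"z": -1,"wx": 0,"wy": 0,"wz": 0}
    - {"hand": 0,"x": 0,"y": 0.4,"z": -1,"wx": 0,"wy": 0,"wz": 4}
    - {"hand": 0,"x": 0,"y": 0,"z": -1,"wx": 0,"wy": 0,"wz": 8.5}
    - {"hand": 0,"x": 0,"y": 0,"z": -1,"wx": 0,"wy": 0,"wz": 8.5}
    - {"hand": 0,"x": 0,"y": 0,"z": -0.5,"wx": 0,"wy": 0,"wz": 8.5}
    - {"hand": 0,"x": 0,"y": 0,"z": 0,"wx": 0,"wy": 0,"wz": 8.5}
    - {"hand": 0,"x": 0,"y": 0,"z": 0,"wx": 0,"wy": 0,"wz": 8.5}
    - {"hand": 0,"x": 0,"y": 0,"z": 0,"wx": 0,"wy": 0,"wz": 8.5}
    - {"hand": 0,"x": 0,"y": 0,"z": 0,"wx": 0,"wy": 0,"wz": 8.5}
    - {"hand": 0,"x": 0,"y": 0,"z": 0,"wx": 0,"wy": 0,"wz": 8.5}
    - {"hand": 0,"x": 0,"y": 0,"z": 0,"wx": 0,"wy": 0,"wz": 8.5}
    - {"hand": 0,"x": 0,"y": 0,"z": 0,"wx": 0,"wy": 0,"wz": 8.5}
    - {"hand": 0,"x": 0,"y": 0,"z": 0,"wx": 0,"wy": 0,"wz": 2}
    - {"hand": 0,"x": 0,"y": 0,"z": 0,"wx": 0,"wy": 0,"wz": 0}

```text
time_s: 22.7
position: [0.4014, 0.0068, 0.2771]
tcp_rot: [[0.998, 0.057, 0.009], [0.057, -0.998, 0.002], [0.009, -0.001, -1.0]]
force: [-0.1, -0.5, -0.7]
opening: 0.003
```

```bash
python3 rv.py -85.5 .49 .18 .275; python3 blk.py
```

```text
q [-15.3   7.9 108.1   0.3  63.6  71.4] p [0.4014 0.0068 0.2771] F [-0.1 -0.5 -0.7] t 22.7 open 0.2485754066406825
rotvec tool deg [-0.06 -0.53 -1.24]
shift units [ 3.93 -6.72  0.13] | after rotation [ 4.08 -6.63  0.09]
[((np.float64(281.6), np.float64(248.9)), [278, 242, 8, 15, 116])] [0.50048051 0.00891008 0.06      ] [0.4012 0.0068 0.277 ] [-0.4  0.  -0.7]
```

Emit:
move_arm:
  moves:
    - {"hand": 0,"x": 0,"y": -0.96,"z": 0,"wx": 0,"wy": 0,"wz": -1.2}
    - {"hand": 0,"x": 0,"y": -0.96,"z": 0,"wx": 0,"wy": 0,"wz": 0}
    - {"hand": 0,"x": 0,"y": -0.96,"z": 0,"wx": 0,"wy": 0,"wz": 0}
    - {"hand": 0,"x": 0.4,"y": -0.96,"z": 0,"wx": 0,"wy": 0,"wz": 0}
    - {"hand": 0,"x": 0.6,"y": -0.96,"z": 0,"wx": 0,"wy": 0,"wz": 0}
    - {"hand": 0,"x": 1,"y": -0.96,"z": 0,"wx": 0,"wy": 0,"wz": 0}
    - {"hand": 0,"x": 1,"y": -0.9,"z": 0,"wx": 0,"wy": 0,"wz": 0}
    - {"hand": 0,"x": 0.8,"y": 0,"z": 0,"wx": 0,"wy": 0,"wz": 0}
    - {"hand": 0,"x": 0.2,"y": 0,"z": 0,"wx": 0,"wy": 0,"wz": 0}
    - {"hand": 0,"x": 0,"y": 0,"z": 0,"wx": 0,"wy": 0,"wz": 0}

```text
time_s: 23.75
position: [0.4876, 0.1807, 0.2772]
tcp_rot: [[0.997, 0.078, 0.006], [0.078, -0.997, 0.002], [0.006, -0.002, -1.0]]
force: [-0.0, 0.3, 0.0]
opening: 0.002
```

```bash
python3 rv.py -85.5 .49 .172 .195; python3 snap.py a
```

```text
q [ 8.  18.2 93.4  0.1 68.1 93.5] p [0.4876 0.1807 0.2772] F [-0.   0.3  0. ] t 23.75 open 0.20467967502316353
rotvec tool deg [-0.1  -0.35 -0.05]
shift units [0.05 0.36 3.29] | after rotation [0.07 0.35 3.29]
```

View pics/sidea.png

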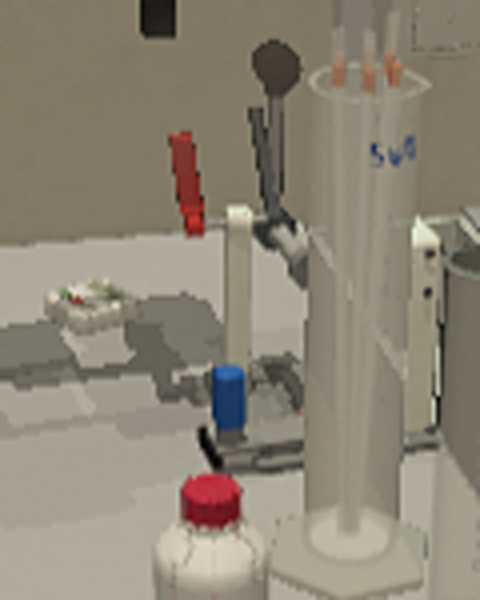

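View pics/topa.png

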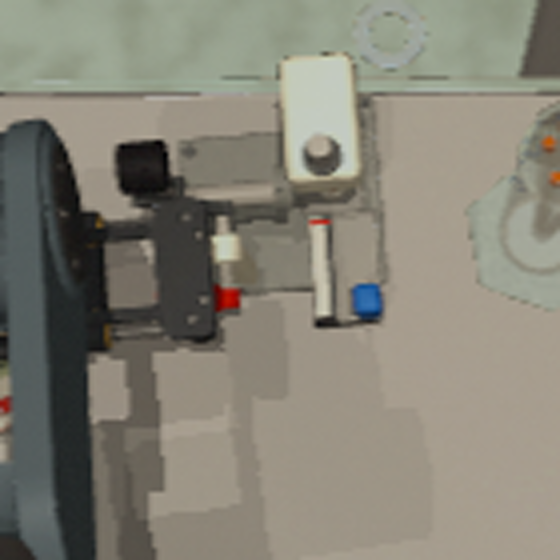

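Side view: the closed finger tip is at (263,159), above and left of the tab at (271,195). Top view: the body's front edge is at row 175, clear of the knob once parallax is allowed for. I'll go down beside the tab, then push right.

Emit:
move_arm:
  moves:
    - {"hand": 0,"x": 0.05,"y": 0,"z": 0.8,"wx": 0,"wy": 0,"wz": 0}
    - {"hand": 0,"x": 0.05,"y": 0,"z": 0.8,"wx": 0,"wy": 0,"wz": 0}
    - {"hand": 0,"x": 0,"y": 0,"z": 0.8,"wx": 0,"wy": 0,"wz": 0}
    - {"hand": 0,"x": 0,"y": 0,"z": 0.8,"wx": 0,"wy": 0,"wz": 0}
    - {"hand": 0,"x": 0,"y": 0.4,"z": 0,"wx": 0,"wy": 0,"wz": 0}
    - {"hand": 0,"x": 0,"y": 0.4,"z": 0,"wx": 0,"wy": 0,"wz": 0}
    - {"hand": 0,"x": 0,"y": 0,"z": 0,"wx": 0,"wy": 0,"wz": 0}

```text
time_s: 24.55
position: [0.4925, 0.1596, 0.1986]
tcp_rot: [[0.997, 0.075, 0.008], [0.075, -0.997, 0.002], [0.009, -0.001, -1.0]]
force: [0.1, 0.8, -0.4]
opening: 0.006
```

```bash
python3 rv.py -85.5 .49 .101 .195; python3 snap.py b
```

```text
q [ 5.5 23.7 99.2  0.1 56.6 91.2] p [0.4925 0.1596 0.1986] F [ 0.1  0.8 -0.4] t 24.55 open 0.526220426971606
rotvec tool deg [-0.08 -0.49 -0.18]
shift units [-0.28  2.33  0.14] | after rotation [-0.28  2.33  0.14]
```

View pics/sideb.png

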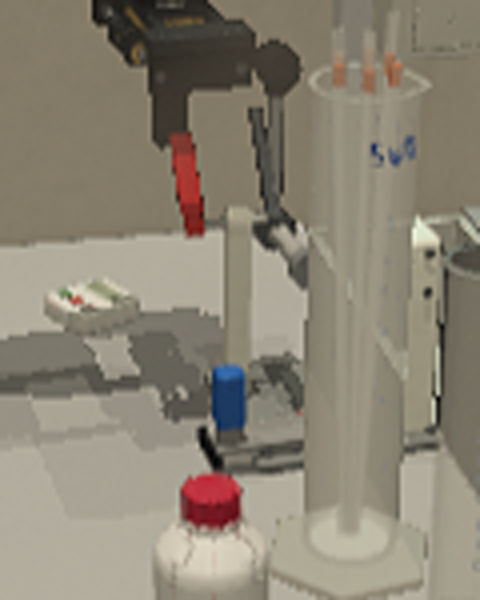

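Emit:
move_arm:
  moves:
    - {"hand": 0,"x": 0.15,"y": 0,"z": 0.25,"wx": 0,"wy": 0,"wz": 0}
    - {"hand": 0,"x": 0,"y": 0.25,"z": 0,"wx": 0,"wy": 0,"wz": 0}
    - {"hand": 0,"x": 0,"y": 0.25,"z": 0,"wx": 0,"wy": 0,"wz": 0}
    - {"hand": 0,"x": 0,"y": 0.25,"z": 0,"wx": 0,"wy": 0,"wz": 0}
    - {"hand": 0,"x": 0,"y": 0.25,"z": 0,"wx": 0,"wy": 0,"wz": 0}
    - {"hand": 0,"x": 0,"y": 0.25,"z": 0,"wx": 0,"wy": 0,"wz": 0}
    - {"hand": 0,"x": 0,"y": 0.25,"z": 0,"wx": 0,"wy": 0,"wz": 0}
    - {"hand": 0,"x": 0,"y": 0.25,"z": 0,"wx": 0,"wy": 0,"wz": 0}
    - {"hand": 0,"x": 0,"y": 0.25,"z": 0,"wx": 0,"wy": 0,"wz": 0}
    - {"hand": 0,"x": 0,"y": 0.25,"z": 0,"wx": 0,"wy": 0,"wz": 0}
    - {"hand": 0,"x": 0,"y": 0,"z": 0,"wx": 0,"wy": 0,"wz": 0}

```text
time_s: 25.75
position: [0.4999, 0.1045, 0.1909]
tcp_rot: [[0.997, 0.076, 0.006], [0.076, -0.997, 0.002], [0.006, -0.001, -1.0]]
force: [-0.2, 1.3, -0.3]
opening: 0.004
```

```bash
python3 rv.py -85.5 .49 .087 .195; python3 snap.py c; python3 blk.py
```

```text
q [-8.000e-01  2.390e+01  1.006e+02  1.000e-01  5.520e+01  8.470e+01] p [0.4999 0.1045 0.1909] F [-0.2  1.3 -0.3] t 25.75 open 0.38065726332321326
rotvec tool deg [-0.09 -0.35 -0.12]
shift units [-0.45  0.67 -0.17] | after rotation [-0.45  0.67 -0.16]
[((np.float64(281.6), np.float64(248.9)), [278, 242, 8, 15, 116])] [0.50048051 0.00891008 0.06      ] [0.4999 0.1053 0.191 ] [ 0.   0.1 -0.4]
```

View pics/sidec.png

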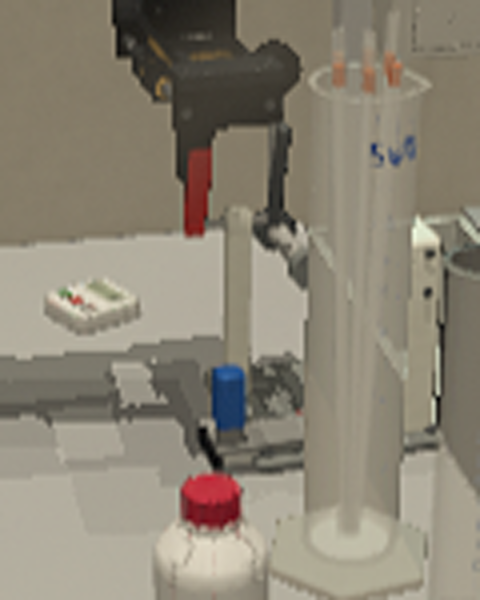

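View pics/topc.png

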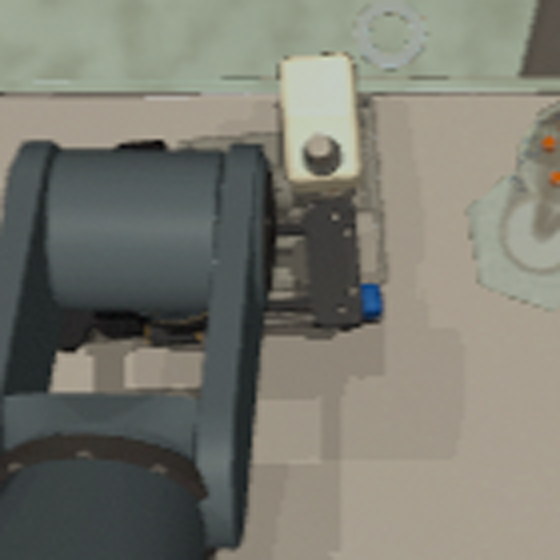

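The side view shows the tab roughly upright at (275,198), moving with the finger. I'll go on in small steps and watch the force.

Emit:
move_arm:
  moves:
    - {"hand": 0,"x": -0.15,"y": 0.15,"z": 0,"wx": 0,"wy": 0,"wz": 0}
    - {"hand": 0,"x": 0,"y": 0.15,"z": 0,"wx": 0,"wy": 0,"wz": 0}
    - {"hand": 0,"x": 0,"y": 0.1,"z": 0,"wx": 0,"wy": 0,"wz": 0}
    - {"hand": 0,"x": 0,"y": 0,"z": 0,"wx": 0,"wy": 0,"wz": 0}

```text
time_s: 26.3
position: [0.4969, 0.0947, 0.191]
tcp_rot: [[0.997, 0.077, 0.006], [0.077, -0.997, 0.002], [0.006, -0.002, -1.0]]
force: [-0.5, 0.6, -0.4]
opening: 0.004
```

Emit:
move_arm:
  moves:
    - {"hand": 0,"x": 0,"y": 0.1,"z": 0,"wx": 0,"wy": 0,"wz": 0}
    - {"hand": 0,"x": 0,"y": 0,"z": 0,"wx": 0,"wy": 0,"wz": 0}

```text
time_s: 26.5
position: [0.4972, 0.0923, 0.191]
tcp_rot: [[0.997, 0.077, 0.006], [0.077, -0.997, 0.002], [0.007, -0.002, -1.0]]
force: [0.1, -0.4, 0.5]
opening: 0.009
```

Emit:
move_arm:
  moves:
    - {"hand": 0,"x": 0,"y": 0.1,"z": 0,"wx": 0,"wy": 0,"wz": 0}
    - {"hand": 0,"x": 0,"y": 0,"z": 0,"wx": 0,"wy": 0,"wz": 0}

```text
time_s: 26.7
position: [0.4973, 0.0902, 0.191]
tcp_rot: [[0.997, 0.077, 0.006], [0.077, -0.997, 0.003], [0.007, -0.002, -1.0]]
force: [0.6, 0.5, -0.5]
opening: 0.003
```

Emit:
move_arm:
  moves:
    - {"hand": 0,"x": 0,"y": 0.1,"z": 0,"wx": 0,"wy": 0,"wz": 0}
    - {"hand": 0,"x": 0,"y": 0,"z": 0,"wx": 0,"wy": 0,"wz": 0}

```text
time_s: 26.9
position: [0.4974, 0.0896, 0.191]
tcp_rot: [[0.997, 0.075, 0.006], [0.075, -0.997, 0.007], [0.007, -0.006, -1.0]]
force: [-0.3, 8.1, -0.2]
opening: 0.003
```

Emit:
move_arm:
  moves:
    - {"hand": 0,"x": 0,"y": 0.1,"z": 0,"wx": 0,"wy": 0,"wz": 0}
    - {"hand": 0,"x": 0,"y": 0,"z": 0,"wx": 0,"wy": 0,"wz": 0}

```text
time_s: 27.1
position: [0.4974, 0.0891, 0.191]
tcp_rot: [[0.997, 0.074, 0.006], [0.074, -0.997, 0.011], [0.007, -0.011, -1.0]]
force: [-0.0, 13.9, 0.6]
opening: 0.006
```

Emit:
move_arm:
  moves:
    - {"hand": 0,"x": 0,"y": 0.1,"z": 0,"wx": 0,"wy": 0,"wz": 0}
    - {"hand": 0,"x": 0,"y": 0,"z": 0,"wx": 0,"wy": 0,"wz": 0}

```text
time_s: 27.3
position: [0.4975, 0.0887, 0.191]
tcp_rot: [[0.997, 0.073, 0.006], [0.073, -0.997, 0.015], [0.008, -0.015, -1.0]]
force: [0.8, 20.9, 0.4]
opening: 0.001
```

```bash
python3 rv.py -85.5 .49 .087 .195; python3 snap.py d; python3 blk.py
```

```text
q [ -3.1  23.4 101.4   1.1  54.9  82.1] p [0.4975 0.0887 0.191 ] F [ 0.8 20.9  0.4] t 27.3 open 0.12588980351598272
rotvec tool deg [-0.84 -0.44 -0.31]
shift units [-0.3   0.04 -0.16] | after rotation [-0.3   0.04 -0.16]
[((np.float64(281.5), np.float64(248.9)), [278, 242, 8, 15, 117])] [0.5002037  0.00896788 0.06      ] [0.4975 0.0887 0.191 ] [ 0.8 19.3 -0.2]
```

View pics/sided.png

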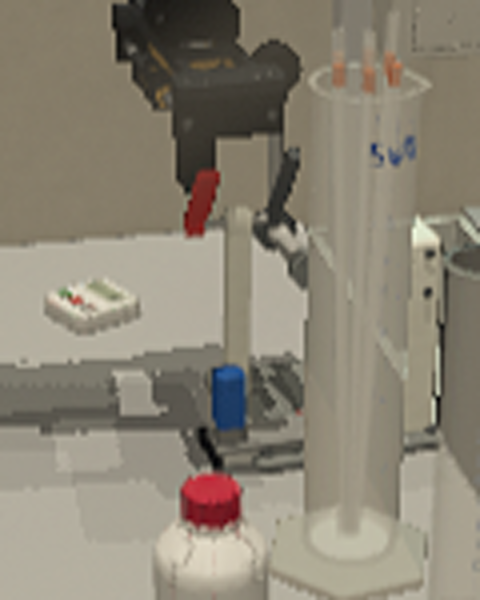

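The side view shows the tab leaning right of its hinge (about (275,200)) against its stop. The contact force rose to 20 N at y = 0.089, which matches the predicted stop. Next I back off and go for the knob.

Emit:
move_arm:
  moves:
    - {"hand": 0,"x": 0,"y": -0.3,"z": 0,"wx": 0,"wy": 0,"wz": 0}
    - {"hand": 0,"x": -0.2,"y": -0.3,"z": -0.3,"wx": 0,"wy": 0,"wz": 0}
    - {"hand": 0,"x": -0.2,"y": -0.3,"z": -1,"wx": 0,"wy": 0,"wz": 0}
    - {"hand": 60,"x": 0,"y": -0.3,"z": -1,"wx": 0,"wy": 0,"wz": 0}
    - {"hand": 60,"x": 0,"y": -0.3,"z": -1,"wx": 0,"wy": 0,"wz": 0}
    - {"hand": 60,"x": 0,"y": -0.3,"z": -1,"wx": 0,"wy": 0,"wz": 0}
    - {"hand": 60,"x": 0,"y": -0.3,"z": -1,"wx": 0,"wy": 0,"wz": 0}
    - {"hand": 60,"x": 0,"y": 0,"z": -0.5,"wx": 0,"wy": 0,"wz": 0}
    - {"hand": 60,"x": 0,"y": 0,"z": 0,"wx": 0,"wy": 0,"wz": 0}

```text
time_s: 28.35
position: [0.4839, 0.1337, 0.3386]
tcp_rot: [[0.997, 0.078, 0.012], [0.077, -0.997, 0.002], [0.012, -0.001, -1.0]]
force: [0.3, -0.7, 0.4]
opening: 0.463
```

```bash
python3 snap.py e; python3 - <<'E'
from h import *
S=dict(np.load("side0.npz"));T=dict(np.load("top0.npz"))
cv2.imwrite("pics/tk.png",cv2.resize(T["image"][150:210,195:255,::-1],None,fx=9,fy=9,interpolation=cv2.INTER_NEAREST))
print([np.round(plane(T,u,166.3,z),4) for u in(215.2,) for z in(.26,.27)])
for u,v in((213,163),(215,167),(218,170),(212,170)): print(np.round(dep(T,u,v),3))
E
python3 rv.py -85.5 .566 .142 .32
```

```text
[array([0.5708, 0.143 , 0.26  ]), array([0.5691, 0.1413, 0.27  ])]
[0.576 0.146 0.275]
[0.567 0.141 0.274]
[0.56  0.134 0.272]
[0.56  0.149 0.271]
q [ 2.6 13.1 90.9  0.1 75.6 88.2] p [0.4824 0.1335 0.336 ] F [ 0.4  0.3 -0.9] t 28.45 open 48.40647323013386
rotvec tool deg [-0.07 -0.37 -0.08]
shift units [ 3.36 -0.08  0.66] | after rotation [ 3.36 -0.08  0.64]
```

View pics/tk.png

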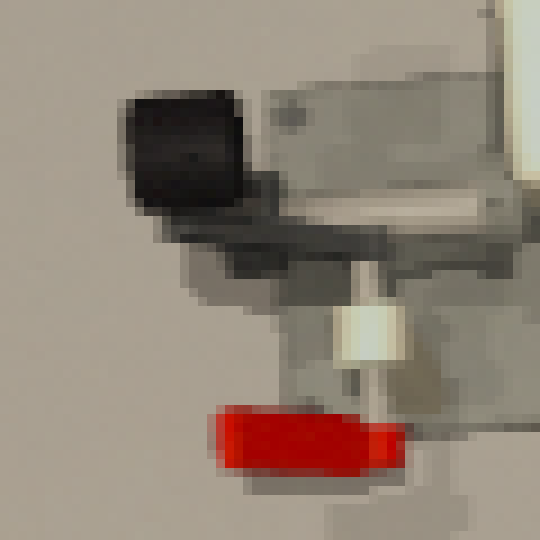

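View pics/sidee.png

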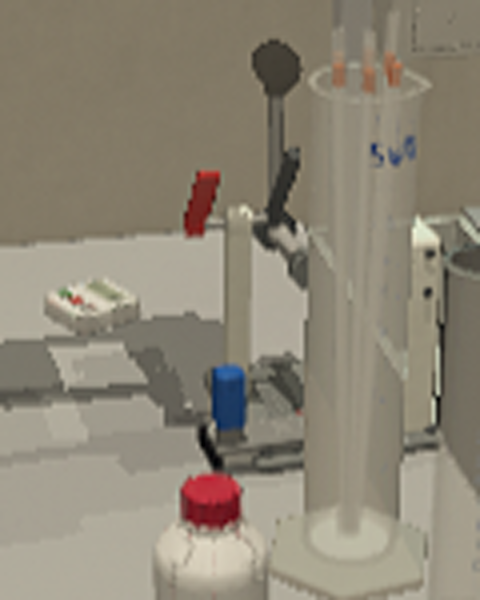

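View pics/tope.png

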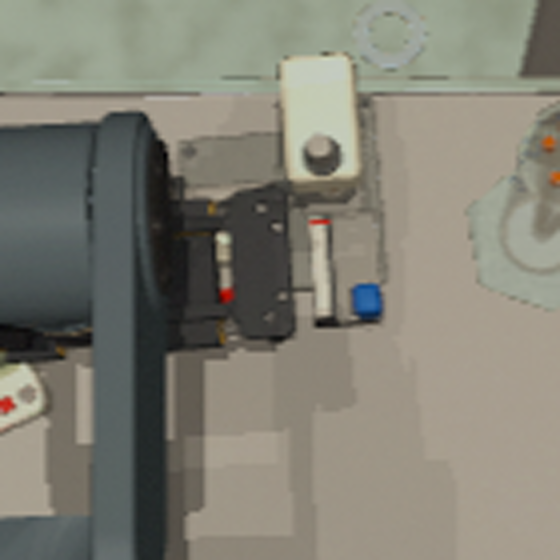

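The side view shows the catch staying off (tab at (275,200)), the blade swung clear, and the grip unmoved. The knob is at (294,167). Now over the knob and down with open jaws.

Emit:
move_arm:
  moves:
    - {"hand": 62,"x": 0.9,"y": -0.03,"z": 0,"wx": 0,"wy": 0,"wz": 0}
    - {"hand": 62,"x": 0.9,"y": -0.03,"z": 0,"wx": 0,"wy": 0,"wz": 0}
    - {"hand": 62,"x": 0.9,"y": -0.03,"z": 0,"wx": 0,"wy": 0,"wz": 0}
    - {"hand": 62,"x": 0.65,"y": 0,"z": 0,"wx": 0,"wy": 0,"wz": 0}
    - {"hand": 62,"x": 0,"y": 0,"z": 0.4,"wx": 0,"wy": 0,"wz": 0}
    - {"hand": 62,"x": 0,"y": 0,"z": 0.4,"wx": 0,"wy": 0,"wz": 0}
    - {"hand": 62,"x": 0,"y": 0,"z": 0,"wx": 0,"wy": 0,"wz": 0}

```text
time_s: 29.15
position: [0.5635, 0.1423, 0.3134]
tcp_rot: [[0.997, 0.077, -0.001], [0.077, -0.997, 0.002], [-0.001, -0.002, -1.0]]
force: [-1.1, 0.7, -0.1]
opening: 0.71
```

```bash
python3 rv.py -85.5 .566 .143 .2413; python3 snap.py f;  python3 - <<'E'
from h import *
S=dict(np.load("sidef.npz"))
cv2.imwrite("pics/sf.png",cv2.resize(S["image"][90:220,240:350,::-1],None,fx=5,fy=5,interpolation=cv2.INTER_CUBIC))
E
```

```text
q [ 3.1 21.6 81.9  0.1 76.6 88.7] p [0.5635 0.1423 0.3134] F [-1.1  0.7 -0.1] t 29.15 open 61.76463226715114
rotvec tool deg [-0.11  0.05 -0.08]
shift units [ 0.1  -0.01  2.88] | after rotation [ 0.1  -0.02  2.88]
```

View pics/sf.png

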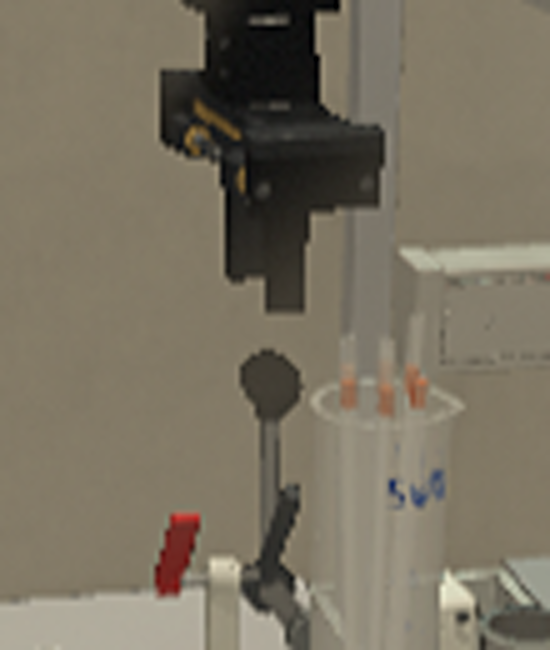

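View pics/topf.png

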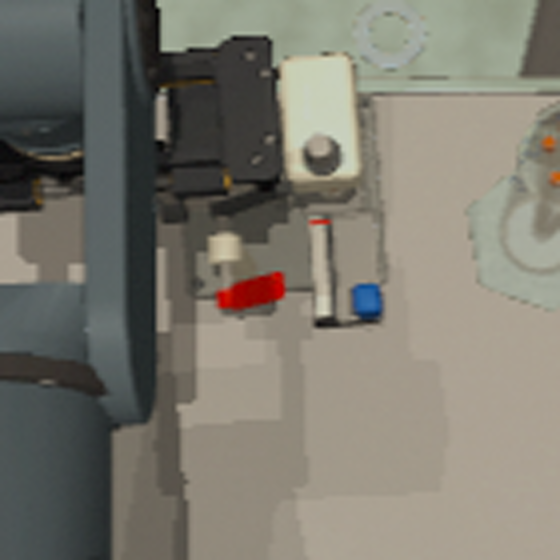

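The knob at (294,166) lies between the two fingers (near one at about (297,150), far one at about (289,145)) in the side view. The top view confirms the catch is off. I'll go down, then close.

Emit:
move_arm:
  moves:
    - {"hand": 62,"x": 0.03,"y": 0,"z": 0.6,"wx": 0,"wy": 0,"wz": 0}
    - {"hand": 62,"x": 0.03,"y": 0,"z": 0.6,"wx": 0,"wy": 0,"wz": 0}
    - {"hand": 62,"x": 0.03,"y": 0,"z": 0.6,"wx": 0,"wy": 0,"wz": 0}
    - {"hand": 62,"x": 0,"y": 0,"z": 0.6,"wx": 0,"wy": 0,"wz": 0}
    - {"hand": 62,"x": 0,"y": 0,"z": 0.5,"wx": 0,"wy": 0,"wz": 0}
    - {"hand": 62,"x": 0,"y": 0,"z": 0,"wx": 0,"wy": 0,"wz": 0}

```text
time_s: 29.85
position: [0.5676, 0.1429, 0.2426]
tcp_rot: [[0.997, 0.077, 0.003], [0.077, -0.997, 0.002], [0.003, -0.002, -1.0]]
force: [0.3, 0.8, -0.5]
opening: 0.714
```

```bash
python3 rv.py -85.5 .566 .143 .2413; python3 snap.py g;  python3 - <<'E'
from h import *
S=dict(np.load("sideg.npz"))
cv2.imwrite("pics/sg.png",cv2.resize(S["image"][90:220,240:350,::-1],None,fx=5,fy=5,interpolation=cv2.INTER_CUBIC))
E
```

```text
q [ 3.1 25.8 86.8  0.1 67.3 88.7] p [0.5676 0.1429 0.2426] F [ 0.3  0.8 -0.5] t 29.85 open 62.08196164207737
rotvec tool deg [-0.11 -0.17 -0.07]
shift units [-0.06 -0.01  0.05] | after rotation [-0.06 -0.01  0.05]
```

View pics/sg.png

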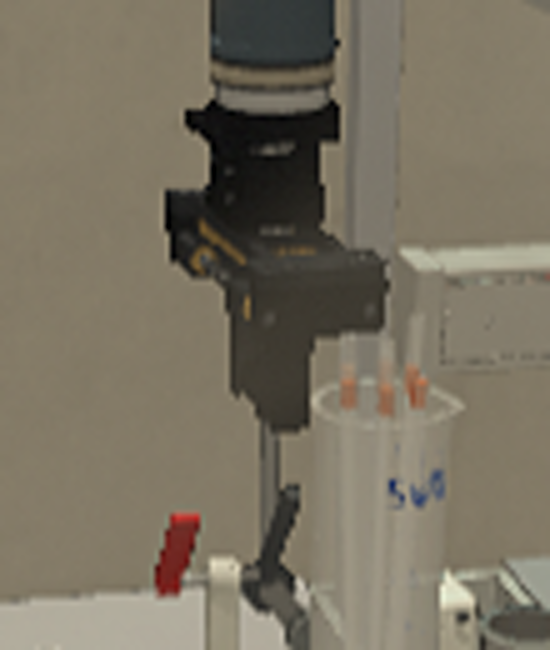

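Emit:
move_arm:
  moves:
    - {"hand": 10,"x": 0,"y": 0,"z": 0,"wx": 0,"wy": 0,"wz": 0}
    - {"hand": 10,"x": 0,"y": 0,"z": 0,"wx": 0,"wy": 0,"wz": 0}
    - {"hand": 10,"x": 0,"y": 0,"z": 0,"wx": 0,"wy": 0,"wz": 0}
    - {"hand": 10,"x": 0,"y": 0,"z": 0,"wx": 0,"wy": 0,"wz": 0}
    - {"hand": 10,"x": 0,"y": 0,"z": 0,"wx": 0,"wy": 0,"wz": 0}
    - {"hand": 10,"x": 0,"y": 0,"z": 0,"wx": 0,"wy": 0,"wz": 0}

```text
time_s: 30.55
position: [0.5692, 0.1429, 0.2443]
tcp_rot: [[0.997, 0.077, 0.007], [0.077, -0.997, 0.002], [0.007, -0.002, -1.0]]
force: [-1.0, 0.1, 0.6]
opening: 0.342
```

Opening is 29.8 mm, the knob's length, so the knob is gripped. Now I pull along the arc.

Emit:
move_arm:
  moves:
    - {"hand": 10,"x": -0.26,"y": 0,"z": 0.01,"wx": 0,"wy": 0,"wz": 0}
    - {"hand": 10,"x": -0.26,"y": 0,"z": 0.02,"wx": 0,"wy": 0,"wz": 0}
    - {"hand": 10,"x": -0.26,"y": 0,"z": 0.03,"wx": 0,"wy": 0,"wz": 0}
    - {"hand": 10,"x": -0.25,"y": 0,"z": 0.05,"wx": 0,"wy": 0,"wz": 0}
    - {"hand": 10,"x": -0.25,"y": 0,"z": 0.06,"wx": 0,"wy": 0,"wz": 0}
    - {"hand": 10,"x": -0.25,"y": 0,"z": 0.07,"wx": 0,"wy": 0,"wz": 0}

```text
time_s: 31.15
position: [0.5351, 0.1402, 0.2398]
tcp_rot: [[0.997, 0.077, 0.018], [0.077, -0.997, 0.003], [0.018, -0.002, -1.0]]
force: [6.4, 0.8, 4.2]
opening: 0.342
```

```bash
python3 rv.py -85.5 .566 .143 .2413; python3 blk.py
```

```text
q [ 3.  23.1 92.1  0.1 63.8 88.6] p [0.5351 0.1402 0.2398] F [6.4 0.8 4.2] t 31.15 open 29.729721141276986
rotvec tool deg [-0.1  -1.05 -0.08]
shift units [ 1.24 -0.01 -0.04] | after rotation [ 1.24 -0.01 -0.06]
[((np.float64(281.5), np.float64(248.9)), [278, 242, 8, 15, 117])] [0.5002037  0.00896788 0.06      ] [0.5335 0.1401 0.2395] [4.2 0.1 2.5]
```

Emit:
move_arm:
  moves:
    - {"hand": 10,"x": -0.25,"y": 0,"z": 0.08,"wx": 0,"wy": 0,"wz": 0}
    - {"hand": 10,"x": -0.24,"y": 0,"z": 0.1,"wx": 0,"wy": 0,"wz": 0}
    - {"hand": 10,"x": -0.24,"y": 0,"z": 0.11,"wx": 0,"wy": 0,"wz": 0}
    - {"hand": 10,"x": -0.23,"y": 0,"z": 0.12,"wx": 0,"wy": 0,"wz": 0}
    - {"hand": 10,"x": -0.22,"y": 0,"z": 0.13,"wx": 0,"wy": 0,"wz": 0}
    - {"hand": 10,"x": -0.22,"y": 0,"z": 0.14,"wx": 0,"wy": 0,"wz": 0}
    - {"hand": 10,"x": -0.21,"y": 0,"z": 0.15,"wx": 0,"wy": 0,"wz": 0}
    - {"hand": 10,"x": -0.2,"y": 0,"z": 0.16,"wx": 0,"wy": 0,"wz": 0}

```text
time_s: 32.0
position: [0.4883, 0.1366, 0.2151]
tcp_rot: [[0.997, 0.077, 0.013], [0.077, -0.997, 0.003], [0.014, -0.002, -1.0]]
force: [0.8, -0.5, 8.9]
opening: 0.344
```

```bash
python3 rv.py -85.5 .566 .143 .2413; python3 snap.py i
```

```text
q [ 2.9 21.5 99.8  0.1 57.9 88.4] p [0.4883 0.1366 0.2151] F [ 0.8 -0.5  8.9] t 32.0 open 29.966820137941937
rotvec tool deg [-0.09 -0.78 -0.07]
shift units [ 3.13 -0.02 -1.01] | after rotation [ 3.12 -0.01 -1.05]
```

View pics/sidei.png

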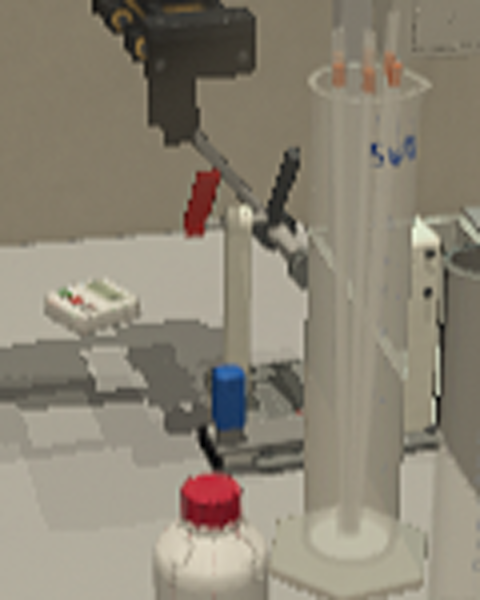

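The side view shows the lever leaning well forward, held at (267,182), with the catch still off and the grip in place. I'll continue to the stop.

Emit:
move_arm:
  moves:
    - {"hand": 10,"x": -0.2,"y": 0,"z": 0.17,"wx": 0,"wy": 0,"wz": 0}
    - {"hand": 10,"x": -0.19,"y": 0,"z": 0.18,"wx": 0,"wy": 0,"wz": 0}
    - {"hand": 10,"x": -0.18,"y": 0,"z": 0.19,"wx": 0,"wy": 0,"wz": 0}
    - {"hand": 10,"x": -0.17,"y": 0,"z": 0.2,"wx": 0,"wy": 0,"wz": 0}
    - {"hand": 10,"x": -0.16,"y": 0,"z": 0.21,"wx": 0,"wy": 0,"wz": 0}
    - {"hand": 10,"x": 0,"y": 0,"z": 0,"wx": 0,"wy": 0,"wz": 0}

```text
time_s: 32.7
position: [0.465, 0.1348, 0.19]
tcp_rot: [[0.997, 0.077, 0.011], [0.077, -0.997, 0.002], [0.011, -0.001, -1.0]]
force: [1.6, -0.1, 7.6]
opening: 0.338
```

Emit:
move_arm:
  moves:
    - {"hand": 10,"x": -0.08,"y": 0,"z": 0.12,"wx": 0,"wy": 0,"wz": 0}
    - {"hand": 10,"x": 0,"y": 0,"z": 0,"wx": 0,"wy": 0,"wz": 0}

```text
time_s: 32.9
position: [0.4631, 0.1347, 0.1873]
tcp_rot: [[0.997, 0.077, 0.01], [0.077, -0.997, 0.002], [0.011, -0.001, -1.0]]
force: [1.2, -1.6, 8.5]
opening: 0.342
```

Emit:
move_arm:
  moves:
    - {"hand": 10,"x": -0.08,"y": 0,"z": 0.12,"wx": 0,"wy": 0,"wz": 0}
    - {"hand": 10,"x": 0,"y": 0,"z": 0,"wx": 0,"wy": 0,"wz": 0}

```text
time_s: 33.1
position: [0.4611, 0.1345, 0.1842]
tcp_rot: [[0.997, 0.077, 0.01], [0.077, -0.997, 0.002], [0.011, -0.001, -1.0]]
force: [1.0, -1.1, 7.8]
opening: 0.347
```

Emit:
move_arm:
  moves:
    - {"hand": 10,"x": -0.07,"y": 0,"z": 0.12,"wx": 0,"wy": 0,"wz": 0}
    - {"hand": 10,"x": 0,"y": 0,"z": 0,"wx": 0,"wy": 0,"wz": 0}

```text
time_s: 33.3
position: [0.4592, 0.1344, 0.1812]
tcp_rot: [[0.997, 0.077, 0.01], [0.077, -0.997, 0.002], [0.01, -0.001, -1.0]]
force: [-0.1, -1.8, 8.2]
opening: 0.339
```

Emit:
move_arm:
  moves:
    - {"hand": 10,"x": -0.07,"y": 0,"z": 0.12,"wx": 0,"wy": 0,"wz": 0}
    - {"hand": 10,"x": 0,"y": 0,"z": 0,"wx": 0,"wy": 0,"wz": 0}

```text
time_s: 33.5
position: [0.458, 0.1343, 0.1789]
tcp_rot: [[0.997, 0.077, 0.011], [0.077, -0.997, 0.002], [0.011, -0.001, -1.0]]
force: [-0.4, -0.3, 12.6]
opening: 0.346
```

Emit:
move_arm:
  moves:
    - {"hand": 10,"x": -0.05,"y": 0,"z": 0.1,"wx": 0,"wy": 0,"wz": 0}
    - {"hand": 10,"x": 0,"y": 0,"z": 0,"wx": 0,"wy": 0,"wz": 0}

```text
time_s: 33.7
position: [0.4578, 0.1343, 0.1783]
tcp_rot: [[0.997, 0.078, 0.014], [0.078, -0.997, 0.002], [0.014, -0.001, -1.0]]
force: [-2.6, -0.4, 24.5]
opening: 0.342
```

Emit:
move_arm:
  moves:
    - {"hand": 10,"x": -0.05,"y": 0,"z": 0.1,"wx": 0,"wy": 0,"wz": 0}
    - {"hand": 10,"x": 0,"y": 0,"z": 0,"wx": 0,"wy": 0,"wz": 0}
    - {"hand": 10,"x": 0,"y": 0,"z": 0,"wx": 0,"wy": 0,"wz": 0}

```text
time_s: 34.0
position: [0.4576, 0.1343, 0.1772]
tcp_rot: [[0.997, 0.078, 0.017], [0.078, -0.997, 0.002], [0.017, -0.001, -1.0]]
force: [-2.2, -0.6, 34.4]
opening: 0.34
```

```bash
python3 rv.py -85.5; python3 snap.py j; python3 blk.py
```

```text
q [2.800e+00 2.250e+01 1.064e+02 1.000e-01 5.010e+01 8.830e+01] p [0.4576 0.1343 0.1772] F [-2.2 -0.6 34.4] t 34.0 open 29.599385536542783
rotvec tool deg [-0.06 -0.98 -0.04]
[((np.float64(281.5), np.float64(248.9)), [278, 242, 8, 15, 117])] [0.5002037  0.00896788 0.06      ] [0.4576 0.1342 0.1772] [-3.1 -0.7 34.8]
```

View pics/sidej.png

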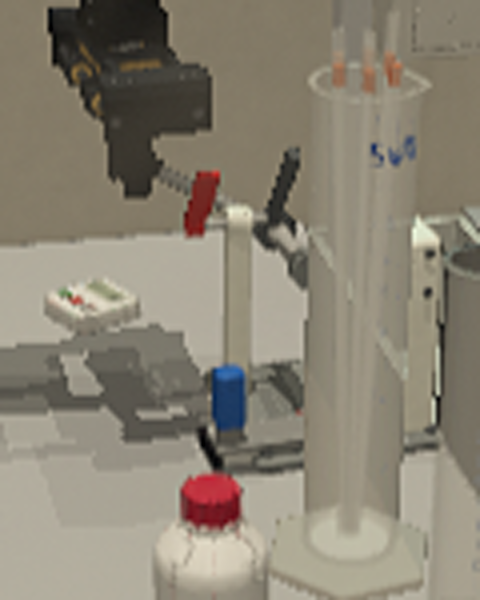

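View pics/topj.png

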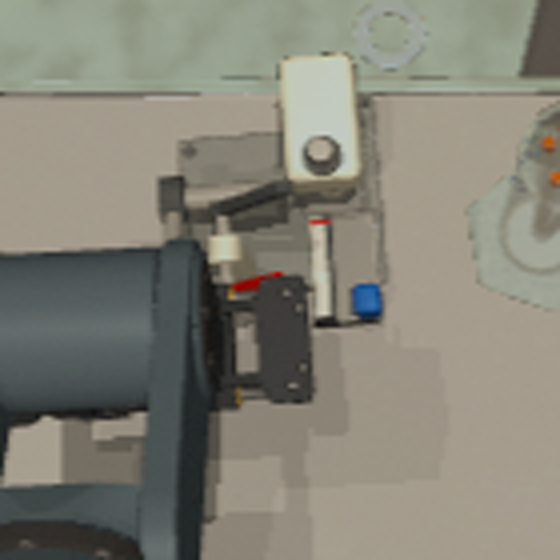

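The force is rising steeply at the stop (34 N). The tab is still off at (275,200) and the grip and red line are unchanged. I'll ease the push slightly while staying at the stop.

Emit:
move_arm:
  moves:
    - {"hand": 10,"x": 0.04,"y": 0,"z": -0.1,"wx": 0,"wy": 0,"wz": 0}
    - {"hand": 10,"x": 0,"y": 0,"z": 0,"wx": 0,"wy": 0,"wz": 0}
    - {"hand": 10,"x": 0,"y": 0,"z": 0,"wx": 0,"wy": 0,"wz": 0}
    - {"hand": 10,"x": 0,"y": 0,"z": 0,"wx": 0,"wy": 0,"wz": 0}
    - {"hand": 10,"x": 0,"y": 0,"z": 0,"wx": 0,"wy": 0,"wz": 0}

```text
time_s: 34.65
position: [0.4578, 0.1343, 0.1777]
tcp_rot: [[0.997, 0.078, 0.014], [0.078, -0.997, 0.002], [0.014, -0.001, -1.0]]
force: [0.7, -0.2, 20.0]
opening: 0.337
```

```bash
python3 - <<'E'
from h import *
from rig import bot,vision
s=bot.read_state();print(np.round(s["position"],4),np.round(s["force"],1),s["opening"]*87)
S0=dict(np.load("side0.npz"));S=vision.capture("side")
for k,r in(("red",(262,262,295,290)),("blue",(225,150,340,290)),("red",(262,185,285,215))): print(blobs(S0,k,r),blobs(S,k,r))
E
```

```text
[0.4578 0.1343 0.1777] [ 0.7 -0.2 20. ] 29.29176788504759
[((np.float64(277.5), np.float64(274.5)), [271, 269, 14, 13, 149])] [((np.float64(277.6), np.float64(274.6)), [271, 269, 14, 13, 151])]
[((np.float64(261.4), np.float64(251.9)), [258, 244, 8, 16, 116])] [((np.float64(281.5), np.float64(248.9)), [278, 242, 8, 15, 117])]
[((np.float64(271.6), np.float64(195.8)), [268, 185, 8, 24, 131])] [((np.float64(274.8), np.float64(199.8)), [271, 193, 9, 16, 85])]
```

Held at the stop with a steady 20 N (the spring alone gives 7-8 N). Bottle, shuttle and catch are unchanged, so I'm handing in.

```bash
python3 -c "
from rig import order
print(order.hand_in())"
```

```text
the job is handed in; nothing more can be done
None
```

I handed the job in at about 34.7 s, well inside the 58 s limit. The shuttle is in place, the catch is off, and the gripper is holding the lever at its stop.

- **Shuttle:** I pushed it by the blue grip. The second push went about 2.5 mm too far and drawing it back went about 4 mm too far the other way, so I finished with a slow push from behind. The last views give 59–60 mm of travel. The camera estimates (about 59 mm) and the arm's own reading (60 mm) differ by about 1 mm. The red line is just clear, and the grip stayed put through the later steps.
- **Catch:** I pushed it over until it met a hard stop at the expected place, with about 20 N. The last picture still shows the tab fully on the vial side.
- **Lever:** The gripper closed on the knob at 29–30 mm, which matches its length. I pulled it about 109 mm forward and 60 mm down along its arc, until the force rose steeply. It briefly reached about 35 N, so I eased off to a steady 20 N; the spring alone is about 7–8 N there.
- **Bystanders:** The red bottle is where it started. The timer, flask and dish were only seen in pictures or kept clear of by path; I did not measure them again.
- **Camera disagreement:** The two cameras differed by about 6 mm in x. I went by the top view checked against the arm, and by contact forces.

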